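# Fit the forked plate and hold the snap ring open at the spindle groove

## Task

On the rotary drive unit, slide the forked retaining plate along the deck under the two guide lips until it is fully home around the spindle, and let go of it. Then squeeze the circlip pliers in the loading stand fully so that they spread the snap ring, carry the ring on their tips over the spindle end and lower it to the level of the groove, without forcing it. Finish while holding: keep the pliers squeezed, the spread ring level around the groove and carried by the pliers alone, with nothing leaning on the drive unit; leave everything else on the bench where it is.

Things in the scene. Friction and masses are not known exactly. Their poses are not given: they have to be found in the camera images.
- drive: Rotary drive unit, fixed: slate block, deck 40 mm above the table. Origin: on the spindle axis at table level, z up, +x the way the plate slides in. Block x -120 to +50 mm, y -50 to +50. Upright steel spindle, 30 mm diameter, at the origin, top 85 mm high, end chamfered. End stop for the plate, 10 mm high, face at x = +30.5 mm.
- guide_mouth (a point): On the deck where the guide begins: 22 mm in front (-x) of the spindle axis, 40 mm high. From here to 57 mm further along x run side walls 63 mm apart with lips reaching in to 24 mm from the middle; the slot under them is 9.5 mm high, lip tops 55.5 mm. A flared mouth, 80 mm wide, lies 23 mm in front; before that the deck is open: lay the plate there, push it in.
- groove (a point): Centre of the spindle's groove: on the spindle axis, 66 mm above the table. The groove is 10 mm wide (heights 61 to 71 mm), 23 mm in diameter. The spread ring's centre belongs here, ring level.
- plate: Forked retaining plate, aluminium, loose, 150 g, 60 mm wide (y), 8 thick: solid from x -84 to -19 mm, two prongs to x +29.5 with a 34 mm gap between. Origin: underside, middle of the gap, where the spindle axis stands when home (then 40 mm above the table, its x along the drive's x). Upright grip block 30 (x) x 14 (y) x 34 mm high at x -48; pinch it across y from above.
- plate_tab (a point): Middle of the top face of the plate's grip block, 42 mm above the plate's underside and 48 mm behind (-x of) its origin.
- stand: Loading stand, fixed; origin at table level below the pliers' pivot. Two posts at y = -42 and +42 mm (12 mm thick, 111 mm high) carry the ends of the pliers' cross-bar in notches open at the top; a 28 mm high pad on the -x side carries the snap ring. Pliers and ring leave it straight upwards.
- pliers: Circlip pliers, steel, black handles, loose, 170 g, upright in the stand, tips down. Origin: pivot, 105 mm above the table in the stand; z up, y from handle to handle, the ring on the -x side. Cross-bar 94 mm along y at the pivot. Handles 16 mm wide (x), 19 to 101 mm above the pivot. Tips 75 mm below the pivot, toes down to 82 mm.
- pliers_grip (a point): Midway between the handles, 62 mm above the pivot: squeeze here from above, fingers closing along the pliers' y. Outer width here 48 mm open, 31 mm squeezed. Squeezing takes about 12 N and runs to a firm stop, which is the right spread; grip with 25 to 40 N, for a weak grip lets the ring close and slip off.
- pliers_tips (a point): Midway between the pliers' two round tips, 75 mm below the pivot. They already stand in the ring's gap; squeezed, they move apart 10 mm each into the V notches of the ring's lugs, and toes below the tips carry the ring.
- lever_l (a joint): Angle of the pliers' lever on the +y side: 0 open, about 0.135 to 0.15 rad fully squeezed.
- lever_r (a joint): Angle of the pliers' lever on the -y side: 0 open, about 0.135 to 0.15 rad fully squeezed.
- ring: Snap ring, steel, 30 g, 4 mm thick, flat on the stand's pad. Origin: its centre when spread, mid thickness (30 mm high in the stand); +x points to gap and lugs, z its axis. Closed 28 mm wide inside, too narrow for the spindle; fully spread round, 34 mm inside. On the squeezed pliers its centre is about 25 mm to -x of the tips at tip height, within 2 mm: read it after lifting.
- ring_l (a joint): Spread of the ring's +y half: 0 closed, about 0.2 rad when the pliers are fully squeezed.
- ring_r (a joint): Spread of the ring's -y half: 0 closed, about 0.2 rad when the pliers are fully squeezed.
- vial_block: Bystander: slate vial plate 128 x 86 x 46 mm with small vials; leave alone.
- vial_a: Bystander: amber vial with white cap, 28 mm diameter, 58 mm high; leave alone.
- vial_b: Bystander: amber vial with white cap, 28 mm diameter, 58 mm high; leave alone.
- driver: Bystander: screwdriver lying on the table; leave alone.
- spanner: Bystander: spanner lying on the table; leave alone.
- solvent: Bystander: amber bottle, 72 mm diameter, 170 mm high; leave alone.
- spacer: Bystander: plain closed steel spacer ring, 44 mm outside, 10 mm high, without gap; leave alone.
- parts_tray: Bystander: flat grey tray 120 x 160 x 30 mm; leave alone.
There are look-alikes about, which are no part of the job. There is more than one size of the pliers; the job needs the smallest.

How it is judged:
By the outcome, as a careful person would: the job done as asked, in the order asked, and still so for the second after the job is handed in, while the arm keeps its last pose, push and grip.
It also fails if it takes over 69 s, if anything falls off the work surface, if the arm or the gripper's body presses on something with over 40 N, if the wrist force passes 120 N, or if a joint passes its speed limit or range.

## Robot

A 6-joint arm with a two-finger parallel gripper is mounted at the origin on the work surface. World frame = base frame: x ahead of the robot, y to its left, z up, the work surface at z = 0. Lengths are in mm, angles in rad, forces in N, time in s.
With the tool pointing down it reaches from about 250 to 775 mm from the base axis. Payload 8.9 kg.
Tool frame: the origin (TCP) lies midway between the tips of the shut fingers; the grasp point (between the pads) lies 19 mm behind it; z points along the fingers, y is the direction in which the jaws open and shut (so a half turn about z gives the same grasp; the last joint's range is limited). The gripper opens to 85 mm and grips with 20 to 120 N. Pads are 22 mm wide; open, the fingers measure 114 mm over their backs; the gripper's body (76 mm by 85 mm) begins 54 mm behind the grasp point. The pads swing forward as they close: fully open they stand 13 mm farther back than shut.
Start: joints at [-1.442, 0.291, -0.153, 1.127, 0, 1.431], TCP at [138.922, -506.285, 231.305] pointing down, gripper open.
Joint ranges: [-2.52, 2.52], [-0.91, 1.74], [-1.3, 1.37], [-1.96, 2.02], [-1.52, 1.47], [-3.14, 3.14]. Speed limits (rad/s): [2.22, 2.22, 2.79, 3.14, 3.14, 3.14].

## Interface

Orientations are given as a rotation vector (axis times angle).
In Python, from workcell import env, imaging gives the robot as it stands. The module is installed in compiled form; this text tells all that it offers.
- The arm moves only by the tool jog_arm, never from a script. Its argument "motion" is a list of rows, each a list of 2 entries, a list of its own where there are three numbers: the shift along the world's x, y, z in mm, then the turn, a rotation vector about the world's x, y, z in degrees. A call has exactly 5 rows; each row is the pose to reach, as a shift and turn from the pose commanded when the call began; what a row does not reach only later rows make up. A row lasts 1/12 s, in which the tool goes at most 41.7 mm and 7.16 degrees, less where a joint would pass 70% of its speed; a pose out of reach is approached as far as the arm can. A call with a gripper value outside its range is refused whole. "fingers" is the gripper's target within -1 to 1 (fully open at 1, half-way at 0, shut at -1), set as the call begins (left out, the last holds). The fingers move at their own pace and stop on an object; "newtons" is the grip in N (left out, the last holds). Time passes only in rows, so rows that repeat a pose let the fingers close, or fill a call up. It gives the time, the measured TCP pose, the force and the opening at its end, in the units of the state.
- env.state(): the state, without advancing time (a new reading comes with each control period).
- imaging.grab_frame(name): name is "side" or "top" or "wrist"; returns a dict with "img" (400x640x3 uint8, red, green, blue), "depth" (400x640 float32, mm along the optical axis (not along the pixel's ray), 0 where there is no reading), "fov_y" (degrees; the focal length in pixels is half the picture's height over the tangent of half this angle, whatever the lens; pixels are square), "cx", "cy" (the principal point, pixels), "eye" and "orientation" of the camera in the world. Camera axes: x right, y down, z forward; pixel columns grow to the right and rows downward; lengths in mm; the calibration is good to about 2 mm. The wrist camera is an equidistant fisheye: a pixel r from the principal point sees the ray r / f radians off the axis. A picture is of the moment at which its call begins.
- env.finish_job(): hands the job in, once; it reports no verdict.
The state is a dict: "t": time; "joints": joint angles; "joint_velocities": joint speeds; "joint_efforts": joint torques, N m; "tool_pos": TCP position; "tool_rot": TCP orientation; "wrist_force": force on the tool from outside, world axes, zero at the start; "ft_torque": the same for the moment, N m; "width": opening from 0.0 (shut) to 1.0 (fully open).
Only numpy, scipy, OpenCV 4.12 (cv2) and the standard library are available. Lean on these libraries where they do the work, as an engineer would, in place of code of your own. Each camera call takes 0.05 s, during which the arm holds its last target.

## Working session

There is one attempt and no reset: what is moved stays moved. The work goes in short steps, Python scripts to look and compute and a tool call to move; the robot and the scene stay as the last step left them, time stands still between calls to the robot, and variables do not carry over. Pictures are saved under pics/ and viewed, and the job is handed in when it is done.

Besides the shell and the picture viewer there is one more tool, called after "Request:" as name(argument=value, ...) on one line, values as JSON. jog_arm: Moves the arm, as the interface text tells. Its arguments: {"type":"object","properties":{"motion":{"type":"array","items":{"type":"array"}},"fingers":{"type":"number"},"newtons":{"type":"number"}},"required":["motion"]}

```bash
mkdir -p pics; ls; cat > h.py <<'E'
import numpy as np, cv2, pickle
from scipy.spatial.transform import Rotation as R
from workcell import env, imaging
def grab(n):
    f=imaging.grab_frame(n); pickle.dump(f,open(f'{n}.pkl','wb')); return f
def load(n): return pickle.load(open(f'{n}.pkl','rb'))
def rot(f):
    o=np.array(f['orientation'],float)
    return o if o.shape==(3,3) else R.from_rotvec(o).as_matrix()
def foc(f): return f['img'].shape[0]/2/np.tan(np.radians(f['fov_y'])/2)
def ray(f,u,v,fish=False):
    F=foc(f); x=(u-f['cx'])/F; y=(v-f['cy'])/F
    if fish:
        r=np.hypot(x,y); s=np.sin(r)/max(r,1e-9); d=np.array([x*s,y*s,np.cos(r)])
    else: d=np.array([x,y,1.])
    return np.array(f['eye']),rot(f)@d
def onz(f,u,v,z,fish=False):
    e,d=ray(f,u,v,fish); return e+d*(z-e[2])/d[2]
def cloud(f):
    F=foc(f); v,u=np.mgrid[0:400,0:640]; d=f['depth']
    P=np.stack([(u-f['cx'])/F*d,(v-f['cy'])/F*d,d],-1)
    return P@rot(f).T+np.array(f['eye'])
def save(n,img,s=1):
    if s!=1: img=cv2.resize(img,None,fx=s,fy=s,interpolation=cv2.INTER_CUBIC)
    cv2.imwrite(f'pics/{n}.png',img[...,::-1])
E
python3 - <<'E'
from h import *
for n in ['side','top','wrist']:
    f=grab(n); save(n+'0',f['img']); print(n,f['fov_y'],f['cx'],f['cy'],f['eye'],f['orientation'],(f['depth']>0).mean())
print(env.state())
E
```

```text
pics
side 53.38166068019304 320.45413425755254 196.46597863346088 [380.63326386 668.2973349  884.6598941 ] [-0.3481073   2.83910782 -1.0698371 ] 0.99590625
top 55.34419918241408 319.81103886069957 202.02572873294145 [ 452.02565506   -3.03781122 1216.69487073] [-2.14002655  2.1999735  -0.08698956] 0.99603515625
wrist 65.70646984690485 322.2398718568 199.95981284137093 [ 212.460402   -485.55403898  373.71146966] [ 2.29828693 -1.75119987 -0.26862875] 0.995578125
{'t': 0.15, 'joints': array([-1.44232681e+00,  2.91124313e-01, -1.53927042e-01,  1.12667314e+00,
        2.12992445e-06,  1.43148564e+00]), 'joint_velocities': array([-0.0004671 , -0.00085209,  0.00118044,  0.00035428, -0.00172623,
       -0.00213201]), 'joint_efforts': array([ 1.55573940e-03, -5.37369919e+01,  3.31520534e+01,  1.15173156e-02,
       -1.95409871e-04, -5.05821859e-06]), 'tool_pos': array([ 138.86969934, -505.9819799 ,  230.88769153]), 'tool_rot': array([-3.11255588e+00, -4.19248648e-01, -1.12453106e-05]), 'wrist_force': array([0.98913063, 0.27977468, 0.5410544 ]), 'ft_torque': array([-0.0518694 ,  0.03655193,  0.04722832]), 'width': 1.001126663868721}
```

View pics/side0.png

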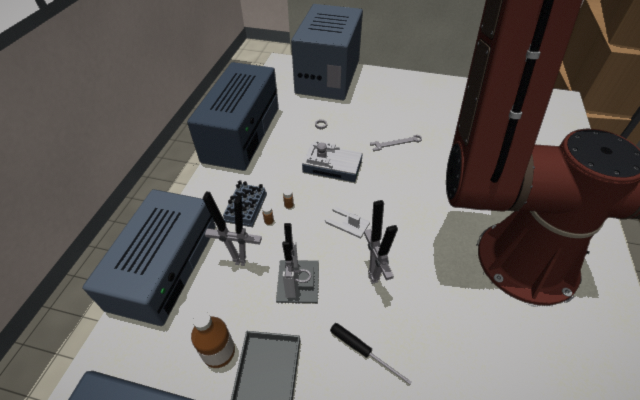

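View pics/top0.png

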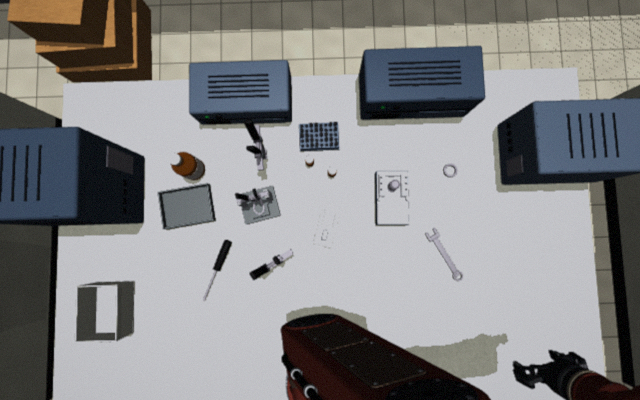

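View pics/wrist0.png

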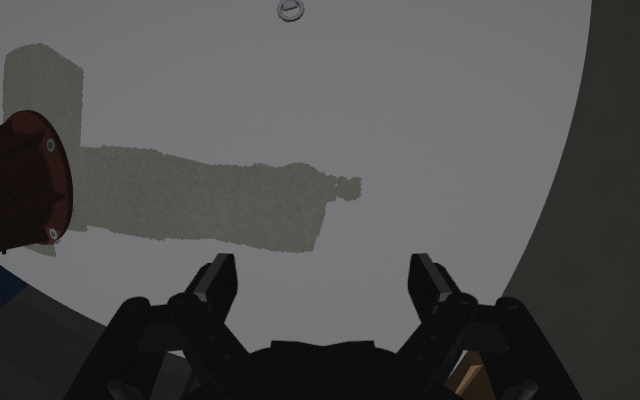

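```bash
python3 - <<'E'
from h import *
t=load('top'); s=load('side')
save('t_c',t['img'][100:300,150:420],2.9)
save('s_c',s['img'][100:310,190:420],3.2)
for n,f,pts in [('top',t,[(258,145),(260,200),(272,265),(324,235),(392,185),(261,210)])]:
    for p in pts: print(p, onz(f,*p,0).round(), onz(f,*p,100).round())
E
```

```text
(258, 145) [754. 204.   0.] [730. 187. 100.]
(260, 200) [574. 200.   0.] [564. 183. 100.]
(272, 265) [367. 165.   0.] [374. 151. 100.]
(324, 235) [457.  -2.   0.] [457.  -2. 100.]
(392, 185) [ 611. -225.    0.] [ 598. -207.  100.]
(261, 210) [542. 197.   0.] [535. 181. 100.]
```

View pics/t_c.png

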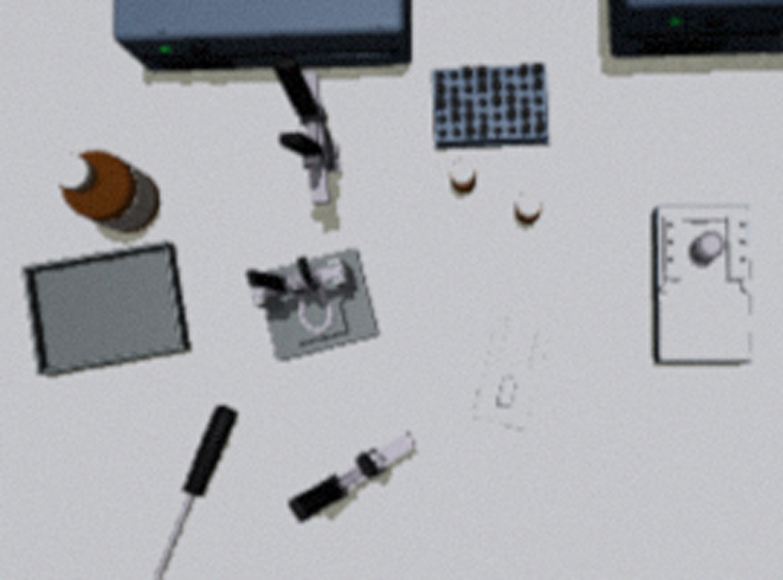

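View pics/s_c.png

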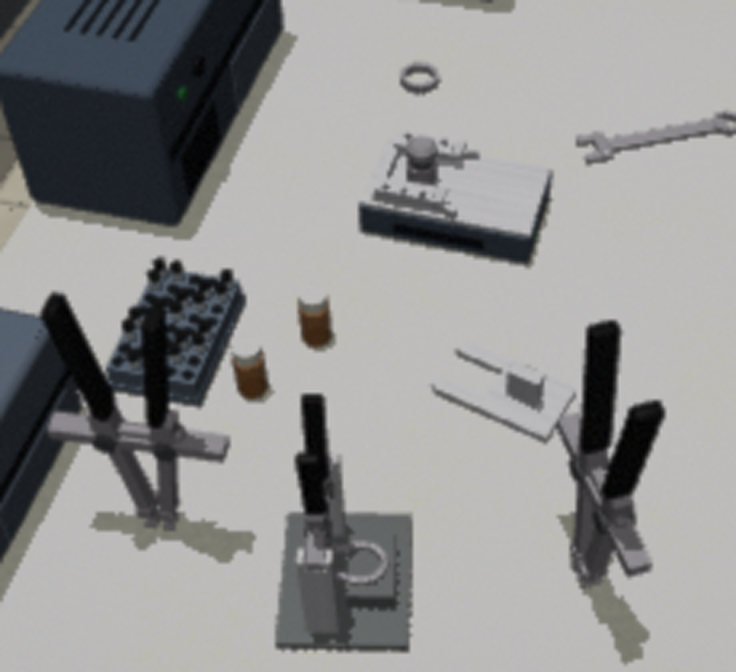

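```bash
python3 - <<'E'
from h import *
for n in ['top','side']:
    f=load(n); C=cloud(f); 
    def reg(x0,x1,y0,y1,z0,z1):
        m=(C[...,0]>x0)&(C[...,0]<x1)&(C[...,1]>y0)&(C[...,1]<y1)&(C[...,2]>z0)&(C[...,2]<z1)&(f['depth']>0); return C[m]
    def desc(l,P):
        if len(P)<4: print(n,l,len(P)); return
        r=cv2.minAreaRect(P[:,:2].astype(np.float32)); print(n,l,len(P),'med',np.median(P,0).round(1),'rect',np.round(r[0],1),np.round(r[1],1),round(r[2],1))
    desc('table',reg(440,470,60,100,-20,20))
    desc('plate',reg(380,540,-70,70,4,15))
    desc('tab',reg(380,540,-70,70,37,60))
    desc('deck',reg(450,720,-320,-120,35,45))
    desc('lips',reg(450,720,-320,-120,52,60))
    desc('spindletop',reg(450,720,-320,-120,80,95))
    desc('padring',reg(480,620,120,250,24,36))
    desc('base',reg(480,620,120,260,3,22))
    desc('post',reg(480,640,90,260,106,116))
    desc('handles',reg(480,640,90,260,150,215))
    desc('tips',reg(480,640,90,260,200,215))
    save('z_'+n,np.clip(C[...,2:]*2,0,255).repeat(3,2).astype(np.uint8))
E
```

```text
top table 126 med [455.6  80.4   1.3] rect [454.5  80.3] [38.7 28.6] 88.6
top plate 612 med [462.7   0.7   7.6] rect [459.4   1.2] [157.3 135.8] 0.9
top tab 44 med [456.9  -2.8  42.5] rect [457.7  -3.5] [13.4 28.9] 74.3
top deck 1266 med [ 545.3 -213.3   40.5] rect [ 565.9 -215.9] [ 99.8 168.4] 88.3
top lips 270 med [ 599.6 -204.8   56.4] rect [ 596.5 -219.2] [89.6 76.5] 87.6
top spindletop 69 med [ 602.5 -215.8   84.8] rect [ 602.3 -217.3] [26.9 26.8] 19.6
top padring 229 med [540.1 198.6  29.6] rect [547.8 199.1] [57.  93.4] 13.3
top base 792 med [546.3 184.1  10.2] rect [549.3 189.7] [139.7 138.6] 0.9
top post 117 med [572.2 201.9 110.6] rect [572.5 205.5] [23.5 94.3] 12.9
top handles 85 med [569.5 221.5 199.7] rect [571.7 205.5] [15.8 56.4] 11.8
top tips 42 med [571.5 223.6 206.5] rect [572.3 205.7] [14.7 56.4] 11.7
side table 140 med [454.6  80.   -0.5] rect [454.9  80.4] [29.4 39.2] 0.2
side plate 462 med [468.1   3.4   7.3] rect [477.8  -9.8] [ 73.9 123.5] 66.4
side tab 53 med [456.4  -1.9  41.2] rect [457.   -2.9] [15.4 28.9] 76.7
side deck 876 med [ 541.1 -211.8   39.3] rect [ 564.7 -216.3] [102.  167.8] 88.5
side lips 193 med [ 598.7 -192.1   55.1] rect [ 601.8 -217.5] [91.7 68.1] 88.5
side spindletop 40 med [ 599.1 -214.9   83.6] rect [ 600.1 -217.6] [24.7 21.7] 63.7
side padring 344 med [539.1 197.7  27.8] rect [543.9 198.2] [50.  95.5] 15.1
side base 948 med [545.5 222.3   9.4] rect [549.8 192.3] [134.2 133.8] 4.5
side post 118 med [565.7 234.2 109.2] rect [571.1 205.8] [22.8 96.8] 13.4
side handles 252 med [570.7 190.9 183.9] rect [571.  206.5] [16.1 56.9] 13.5
side tips 59 med [571.6 225.3 204. ] rect [571.8 206.4] [14.8 56.1] 14.6
```

The candidates for the pliers are at side pixels (233,225), (290,260) and (380,245). The middle one is the smallest and the only one in the grey stand, with the ring on its pad, so it is the target. The plate lies at top (324,235). The drive is at top (392,195), with its spindle at the +x end. The other ring, at top (450,170), is the closed spacer.

First I'll look at the drive through the wrist camera.

Request:
jog_arm(motion=[[[29, 22, 0], [0, 0, -2]], [[58, 44, 0], [0, 0, -4]], [[87, 66, 0], [0, 0, -6]], [[116, 88, 0], [0, 0, -8]], [[145, 110, 0], [0, 0, -10]]])

```text
t: 0.57
tool_pos: [284.9, -395.0, 231.2]
tool_rot: [-3.138, -0.143, 0.0]
wrist_force: [0.7, -0.6, 0.1]
width: 1.001
```

Request:
jog_arm(motion=[[[29, 22, 0], [0, 0, -2]], [[58, 44, 0], [0, 0, -4]], [[87, 66, 0], [0, 0, -6]], [[116, 88, 0], [0, 0, -7]], [[145, 110, 0], [0, 0, -7]]])

```text
t: 0.98
tool_pos: [430.1, -284.8, 231.2]
tool_rot: [-3.141, 0.047, 0.0]
wrist_force: [-0.3, -1.0, 0.1]
width: 1.005
```

Request:
jog_arm(motion=[[[29, 22, 0], [0, 0, 0]], [[58, 44, 0], [0, 0, 0]], [[91, 66, 0], [0, 0, 0]], [[91, 68, 0], [0, 0, 0]], [[91, 68, 0], [0, 0, 0]]])

```text
t: 1.4
tool_pos: [521.0, -216.5, 230.7]
tool_rot: [-3.141, 0.04, 0.001]
wrist_force: [-0.3, -0.6, 0.2]
width: 0.999
```

```bash
python3 - <<'E'
from h import *
f=grab('wrist'); save('wd',f['img']); print(env.state()['tool_pos'],env.state()['tool_rot'],f['eye'],f['depth'].max())
E
```

```text
[ 519.97400644 -217.55079449  230.74646994] [-3.14097119e+00  4.24459856e-02  1.80208217e-03] [ 597.33807515 -218.28378063  373.49001193] 1280.6289
```

View pics/wd.png

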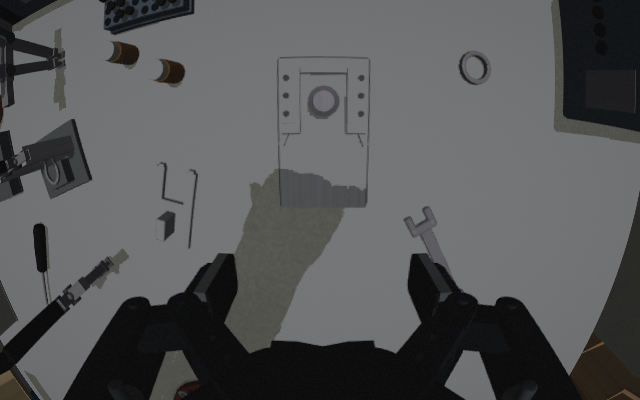

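The wrist view shows the drive, with its spindle at (323,101), deck corners at (278,60), (369,60), (366,206) and (280,206), and the plate on the left. Next I'll refine the drive pose.

```bash
python3 - <<'E'
from h import *
f=load('wrist'); im=f['img']
save('wd_c',im[45:220,250:400],4)
g=cv2.cvtColor(im,cv2.COLOR_RGB2GRAY)
c=cv2.HoughCircles(cv2.resize(g[70:130,290:360],None,fx=4,fy=4,interpolation=cv2.INTER_CUBIC),cv2.HOUGH_GRADIENT,1,200,param1=80,param2=20,minRadius=30,maxRadius=80)
print(c)
if c is not None:
    for x,y,r in c[0]: print('spindle', onz(f,x/4+290,y/4+70,85,True).round(1), r/4)
for p in [(278,60),(369,60),(366,206),(280,206),(300,73),(347,73),(300,132),(347,132)]:
    print(p,onz(f,*p,40,True).round(1),onz(f,*p,55.5,True).round(1))
E
```

```text
[[[137.5 122.5  59.6]]]
spindle [ 602.2 -220.1   85. ] 14.9
(278, 60) [ 649.3 -172.4   40. ] [ 646.9 -174.6   55.5]
(369, 60) [ 647.  -268.8   40. ] [ 644.7 -266.5   55.5]
(366, 206) [ 484.4 -265.2   40. ] [ 489.6 -263.1   55.5]
(280, 206) [ 486.8 -167.    40. ] [ 491.9 -169.4   55.5]
(300, 73) [ 633.7 -195.5   40. ] [ 632.  -196.5   55.5]
(347, 73) [ 632.5 -245.    40. ] [ 630.9 -243.8   55.5]
(300, 132) [ 569.9 -193.4   40. ] [ 571.2 -194.6   55.5]
(347, 132) [ 568.7 -243.9   40. ] [ 570.  -242.7   55.5]
```

View pics/wd_c.png

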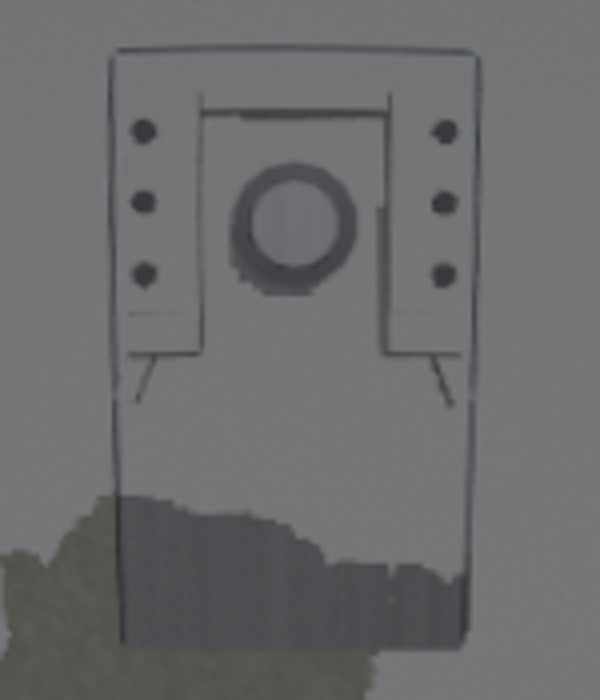

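Request:
jog_arm(motion=[[[-10, 36, 0], [0, 0, -3]], [[-20, 72, 0], [0, 0, -6]], [[-30, 108, 0], [0, 0, -9]], [[-40, 144, 0], [0, 0, -12]], [[-51, 180, -10], [0, 0, -13]]])

```text
t: 1.87
tool_pos: [467.3, -42.5, 222.6]
tool_rot: [-3.113, 0.391, -0.005]
wrist_force: [0.4, 0.2, 0.6]
width: 1.001
```

Request:
jog_arm(motion=[[[-12, 35, -20], [0, 0, 0]], [[-12, 35, -50], [0, 0, 0]], [[-12, 35, -70], [0, 0, 0]], [[-12, 35, -70], [0, 0, 0]], [[-12, 35, -70], [0, 0, 0]]])

```text
t: 2.28
tool_pos: [450.9, -25.1, 151.3]
tool_rot: [-3.102, 0.358, -0.0]
wrist_force: [-0.5, -0.1, -0.3]
width: 0.998
```

```bash
python3 - <<'E'
from h import *
f=grab('wrist'); save('wp',f['img'][100:340,150:500],2.2); print(env.state()['tool_pos'],env.state()['tool_rot'],f['eye'])
E
```

```text
[451.93083832 -25.23356212 152.12115414] [-3.10258493  0.35794251 -0.00348535] [524.81604655 -44.75773895 293.97037595]
```

View pics/wp.png

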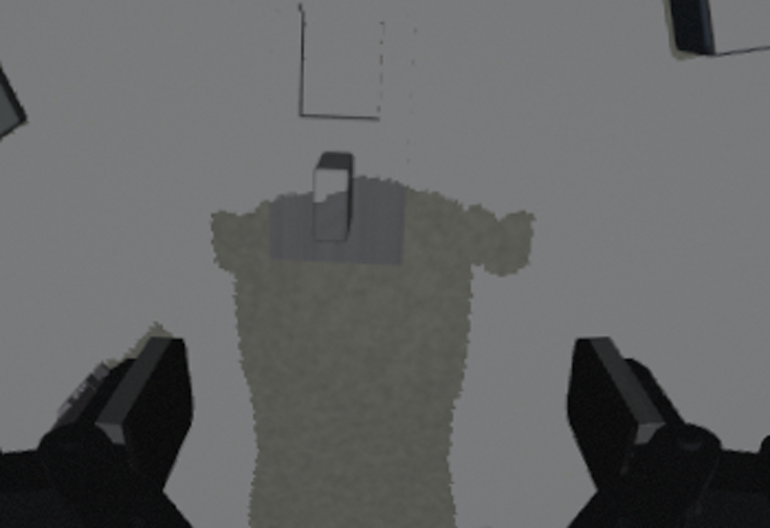

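```bash
python3 - <<'E'
from h import *
f=load('wrist')
q=lambda x,y,z: onz(f,150+x/2.2,100+y/2.2,z,True)[:2]
T=[q(*p,42) for p in [(315,169),(348,168),(347,240),(314,240)]]
print(np.round(T,1),np.mean(T,0))
B=[q(*p,8) for p in [(270,264),(403,264)]]; print(np.round(B,1),np.linalg.norm(B[0]-B[1]))
G=[q(*p,8) for p in [(302,115),(380,117),(302,20),(382,30)]]; print(np.round(G,1))
d=G[2]-G[0]; print(np.degrees(np.arctan2(d[1],d[0])))
for a,b in [(T[3],T[0]),(T[2],T[1]),(B[1],B[0]),(G[1],G[0]),(G[1],G[3])]:
    d=b-a; print(np.degrees(np.arctan2(d[1],d[0])))
E
```

```text
[[473.9  -3. ]
 [471.4 -15.4]
 [443.4  -8. ]
 [446.2   4.7]] [458.70794072  -5.42055016]
[[428.8  34.1]
 [415.7 -24.9]] 60.437392134862634
[[491.2   2.2]
 [482.7 -29.9]
 [530.4  -7.6]
 [518.4 -39.1]]
-14.134556927421977
-15.46666289508081
-14.651512579358508
77.45360280799991
75.22050072901645
-14.403366323389974
```

Request:
jog_arm(motion=[[[6, 21, -10], [0, 0, -1]], [[6, 21, -40], [0, 0, -1]], [[6, 21, -70], [0, 0, -1]], [[6, 21, -100], [0, 0, -1]], [[6, 21, -105], [0, 0, -1]]])

```text
t: 2.75
tool_pos: [452.9, -19.4, 44.2]
tool_rot: [-3.089, 0.352, -0.0]
wrist_force: [-2.1, 0.0, 0.5]
width: 1.0
```

```bash
python3 - <<'E'
from h import *
s=env.state(); print(s['tool_pos'],s['tool_rot'],s['joint_velocities'].round(3))
E
```

```text
[452.9078797  -19.3716877   44.21184044] [-3.08905921e+00  3.51555347e-01 -2.73091048e-04] [ 0.004  0.048 -0.012 -0.05   0.002 -0.   ]
```

Request:
jog_arm(motion=[[[0, 0, 0], [0, 0, 0]], [[0, 0, 0], [0, 0, 0]], [[0, 0, 0], [0, 0, 0]], [[0, 0, 0], [0, 0, 0]], [[0, 0, 0], [0, 0, 0]]])

```text
t: 3.17
tool_pos: [455.3, -19.3, 47.6]
tool_rot: [-3.09, 0.35, -0.009]
wrist_force: [-0.6, 0.4, 0.4]
width: 0.998
```

```bash
python3 - <<'E'
from h import *
s=env.state(); print(s)
E
```

```text
{'t': 3.1667, 'joints': array([-0.22647204,  0.36027736, -0.60957551,  0.59887827,  0.03255513,
        3.14057929]), 'joint_velocities': array([ 0.00098836,  0.00762412, -0.00973859, -0.00370031, -0.00044936,
        0.00011418]), 'joint_efforts': array([-6.24110922e-02, -4.89784920e+01,  2.38515651e+01,  1.11273222e-02,
        1.40956384e-01, -5.53125992e-04]), 'tool_pos': array([455.335067  , -19.2879406 ,  47.58935169]), 'tool_rot': array([-3.08973885,  0.34973455, -0.0089352 ]), 'wrist_force': array([-0.57732254,  0.42869893,  0.38248118]), 'ft_torque': array([-0.03715942,  0.01129241,  0.06588274]), 'width': 0.9979156304850713}
```

Joint 6 is at its limit (3.14), so I'll rotate the wrist half a turn, which gives the same grasp, after lifting a little.

Request:
jog_arm(motion=[[[-7, 10, 20], [0, 0, 7]], [[-7, 10, 50], [0, 0, 14]], [[-7, 10, 70], [0, 0, 21]], [[-7, 10, 70], [0, 0, 28]], [[-7, 10, 70], [0, 0, 35]]])

```text
t: 3.58
tool_pos: [448.7, -9.3, 118.4]
tool_rot: [-3.052, -0.605, 0.004]
wrist_force: [-0.1, 0.4, -0.3]
width: 0.999
```

Request:
jog_arm(motion=[[[0, 0, 0], [0, 0, 7]], [[0, 0, 0], [0, 0, 14]], [[0, 0, 0], [0, 0, 21]], [[0, 0, 0], [0, 0, 28]], [[0, 0, 0], [0, 0, 35]]])

```text
t: 4.0
tool_pos: [447.6, -9.1, 117.0]
tool_rot: [-2.731, -1.496, 0.024]
wrist_force: [-0.3, -0.5, -0.6]
width: 1.001
```

Request:
jog_arm(motion=[[[0, 0, 0], [0, 0, 7]], [[0, 0, 0], [0, 0, 14]], [[0, 0, 0], [0, 0, 21]], [[0, 0, 0], [0, 0, 28]], [[0, 0, 0], [0, 0, 35]]])

```text
t: 4.42
tool_pos: [447.6, -9.1, 117.0]
tool_rot: [-2.159, -2.252, 0.036]
wrist_force: [0.4, -0.3, 0.2]
width: 1.002
```

Request:
jog_arm(motion=[[[0, 0, 0], [0, 0, 7]], [[0, 0, 0], [0, 0, 14]], [[0, 0, 0], [0, 0, 21]], [[0, 0, 0], [0, 0, 28]], [[0, 0, 0], [0, 0, 35]]])

```text
t: 4.83
tool_pos: [447.6, -9.1, 117.0]
tool_rot: [-1.385, -2.805, 0.045]
wrist_force: [0.2, 0.5, 0.5]
width: 1.003
```

Request:
jog_arm(motion=[[[0, 0, 0], [0, 0, 7]], [[0, 0, 0], [0, 0, 14]], [[0, 0, 0], [0, 0, 21]], [[0, 0, 0], [0, 0, 28]], [[0, 0, 0], [0, 0, 35]]])

```text
t: 5.25
tool_pos: [447.6, -9.0, 117.0]
tool_rot: [-0.479, -3.101, 0.051]
wrist_force: [-0.6, -1.1, 0.7]
width: 1.004
```

```bash
cat >> h.py <<'E'
def st():
    s=env.state(); M=R.from_rotvec(s['tool_rot']).as_matrix()
    print('t',s['t'],'pos',s['tool_pos'].round(1),'yaw',round(np.degrees(np.arctan2(M[1,0],M[0,0])),2),'zaxis',M[:,2].round(4),'F',s['wrist_force'].round(1),'w',round(float(s['width']),3),'j',s['joints'].round(2))
    return s
E
python3 -c "
from h import *
st()"
```

```text
t 5.25 pos [447.6  -9.  117. ] yaw 162.44 zaxis [-0.0085 -0.0313 -0.9995] F [-0.6 -1.1  0.7] w 1.004 j [-0.16  0.26 -0.53  0.79 -0.03  0.15]
```

Request:
jog_arm(motion=[[[10.4, 4.8, -10], [1.8, -0.5, 3.2]], [[10.4, 4.8, -35], [1.8, -0.5, 3.2]], [[10.4, 4.8, -50], [1.8, -0.5, 3.2]], [[10.4, 4.8, -50], [1.8, -0.5, 3.2]], [[10.4, 4.8, -50], [1.8, -0.5, 3.2]]])

```text
t: 5.67
tool_pos: [457.3, -4.2, 66.6]
tool_rot: [-0.402, -3.115, -0.0]
wrist_force: [1.2, 0.4, 0.4]
width: 0.999
```

```bash
python3 - <<'E'
from h import *
st(); f=grab('wrist'); save('wp2',f['img'])
E
```

```text
t 5.6667 pos [457.3  -4.2  66.6] yaw 165.28 zaxis [-1.1e-03  2.0e-04 -1.0e+00] F [1.2 0.4 0.4] w 0.999 j [-0.17  0.34 -0.58  0.66  0.    0.09]
```

View pics/wp2.png

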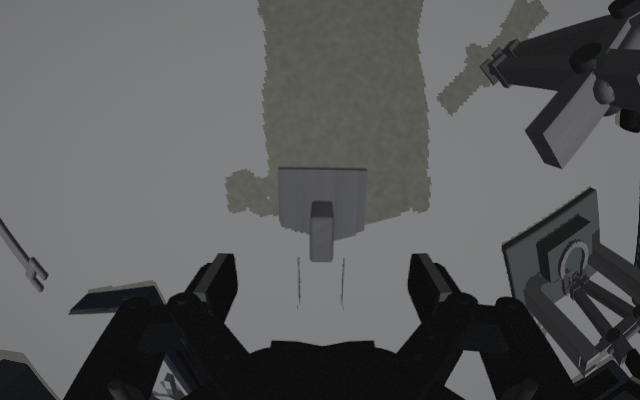

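The tab, at pixel (321,240), sits midway between the fingers (235 and 410). I'll descend and grip.

Request:
jog_arm(motion=[[[0.5, 0, -20], [0, 0, 0.3]], [[0.5, 0, -40], [0, 0, 0.3]], [[0.5, 0, -50], [0, 0, 0.3]], [[0.5, 0, -50], [0, 0, 0.3]], [[0.5, 0, -50], [0, 0, 0.3]]])

```text
t: 6.13
tool_pos: [458.7, -4.3, 17.2]
tool_rot: [0.394, 3.116, 0.0]
wrist_force: [-0.1, 0.9, 0.4]
width: 1.001
```

Request:
jog_arm(motion=[[[0, 0, 0], [0, 0, 0]], [[0, 0, 0], [0, 0, 0]], [[0, 0, 0], [0, 0, 0]], [[0, 0, 0], [0, 0, 0]], [[0, 0, 0], [0, 0, 0]]], fingers=-1, newtons=40)

```text
t: 6.55
tool_pos: [458.4, -4.3, 16.7]
tool_rot: [0.394, 3.116, 0.0]
wrist_force: [-0.5, -0.6, -0.7]
width: 0.298
```

Request:
jog_arm(motion=[[[0, 0, 0], [0, 0, 0]], [[0, 0, 0], [0, 0, 0]], [[0, 0, 0], [0, 0, 0]], [[0, 0, 0], [0, 0, 0]], [[0, 0, 0], [0, 0, 0]]])

```text
t: 6.97
tool_pos: [458.4, -4.3, 16.7]
tool_rot: [0.394, 3.116, -0.0]
wrist_force: [-1.1, -1.3, 6.1]
width: 0.154
```

```bash
python3 - <<'E'
from h import *
st(); f=grab('wrist'); save('wp3',f['img'])
for n in ['top','side']:
    f=grab(n); C=cloud(f)
    m=(C[...,0]>380)&(C[...,0]<560)&(C[...,1]>-70)&(C[...,1]<70)&(C[...,2]>4)&(C[...,2]<15)
    print(n,m.sum()); save(n+'3',f['img'][160:280,250:420],4)
E
```

```text
t 6.9667 pos [458.4  -4.3  16.7] yaw 165.58 zaxis [ 3.e-04 -1.e-04 -1.e+00] F [-1.1 -1.3  6.1] w 0.154 j [-0.17  0.42 -0.63  0.52 -0.    0.08]
top 26
side 414
```

View pics/wp3.png

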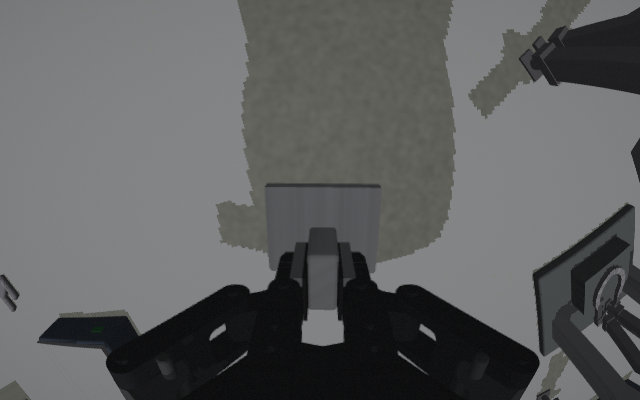

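```bash
python3 - <<'E'
from h import *
s=st(); f=load('wrist'); P=s['tool_pos']; M=R.from_rotvec(s['tool_rot']).as_matrix()
for p,z in [((266,184),8),((380,184),8),((309,229),42),((337,229),42),((308,309),42),((338,309),42)]:
    w=onz(f,*p,z,True); print(p,w.round(1),'tool',((w-P)@M).round(1))
f=load('side'); C=cloud(f)
save('s3',f['img'][180:300,290:420],5)
m=(C[...,0]>380)&(C[...,0]<560)&(C[...,1]>-70)&(C[...,1]<70)&(C[...,2]>5)&(C[...,2]<12)
Q=(C[m]-P)@M; print('side plate in tool', Q.min(0),Q.max(0))
E
```

```text
t 7.1167 pos [458.4  -4.3  16.6] yaw 165.58 zaxis [ 3.e-04 -1.e-04 -1.e+00] F [-1.6 -0.2  6.3] w 0.155 j [-0.17  0.42 -0.63  0.52 -0.    0.08]
(266, 184) [415.  -22.4   8. ] tool [ 37.5 -28.4   8.6]
(380, 184) [429.5  34.    8. ] tool [37.6 29.9  8.6]
(309, 229) [430.8  -2.5  42. ] tool [ 27.1  -5.1 -25.4]
(337, 229) [433.7   8.7  42. ] tool [ 27.1   6.4 -25.4]
(308, 309) [470.4 -13.9  42. ] tool [-14.   -6.3 -25.4]
(338, 309) [ 4.739e+02 -3.000e-01  4.200e+01] tool [-14.    7.8 -25.4]
side plate in tool [-75.23770374 -31.45768019   4.82822816] [38.00893703 46.22090229 11.57741795]
```

View pics/s3.png

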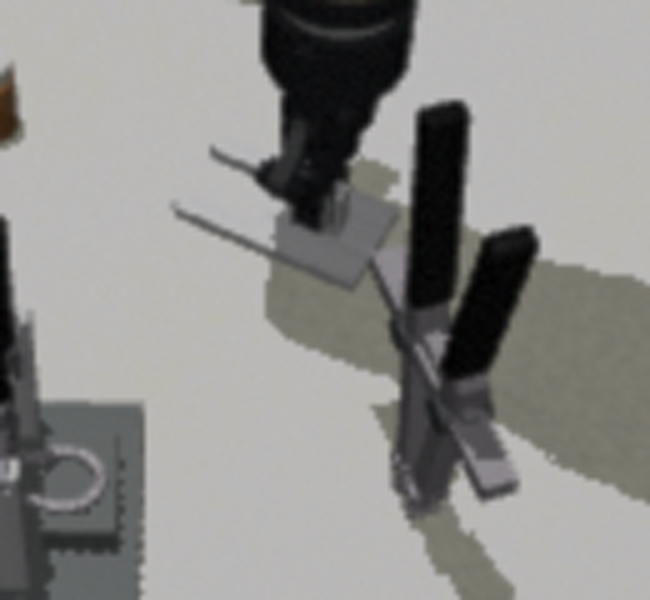

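Request:
jog_arm(motion=[[[0, 0, 10], [0, 0, 0]], [[0, 0, 30], [0, 0, 0]], [[0, 0, 68], [0, 0, 0]], [[3, -20, 68], [0, 0, 2]], [[6, -50, 68], [0, 0, 4]]], newtons=60)

```text
t: 7.53
tool_pos: [465.3, -53.5, 86.1]
tool_rot: [0.277, 3.126, 0.0]
wrist_force: [0.0, 0.1, -2.4]
width: 0.154
```

Request:
jog_arm(motion=[[[4, -35, 0], [0, 0, 2]], [[8, -70, 0], [0, 0, 4]], [[12, -105, 0], [0, 0, 6]], [[15, -135, 0], [0, 0, 8]], [[17, -155, 0], [0, 0, 8.8]]])

```text
t: 7.95
tool_pos: [481.2, -212.2, 84.1]
tool_rot: [-0.044, -3.141, 0.001]
wrist_force: [1.4, -0.5, -1.1]
width: 0.147
```

Request:
jog_arm(motion=[[[0.3, -5.8, 0], [0, 0, 0]], [[0.3, -5.8, 0], [0, 0, 0]], [[0.3, -5.8, 0], [0, 0, 0]], [[0.3, -5.8, 0], [0, 0, 0]], [[0.3, -5.8, 0], [0, 0, 0]]])

```text
t: 8.37
tool_pos: [481.2, -213.6, 84.2]
tool_rot: [-0.042, -3.141, -0.001]
wrist_force: [0.6, 0.5, -2.0]
width: 0.154
```

```bash
python3 - <<'E'
from h import *
st(); f=grab('wrist'); save('w4',f['img'])
for n in ['top','side']:
    f=grab(n); save(n+'4',f['img'][110:250,280:480],3.5)
E
```

```text
t 8.3667 pos [ 481.2 -213.6   84.2] yaw 178.45 zaxis [-7.e-04  7.e-04 -1.e+00] F [ 0.6  0.5 -2. ] w 0.154 j [-0.56  0.42 -0.37  0.77  0.   -0.53]
```

View pics/w4.png

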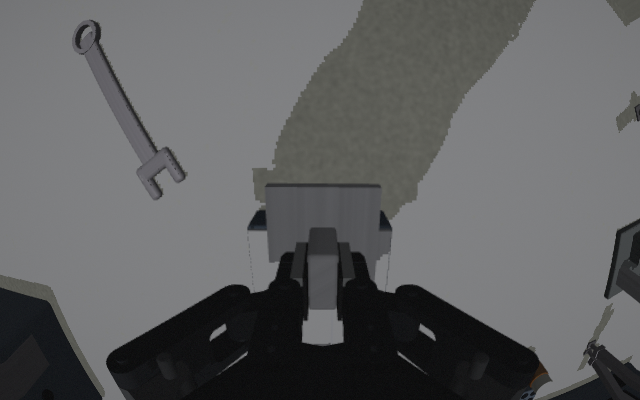

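View pics/top4.png

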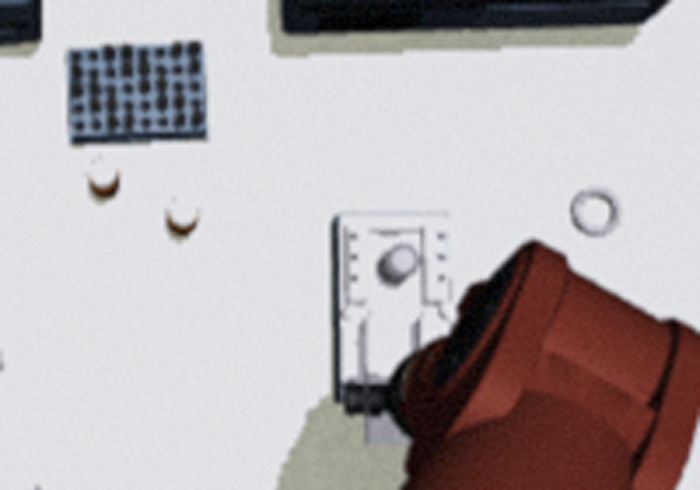

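View pics/side4.png

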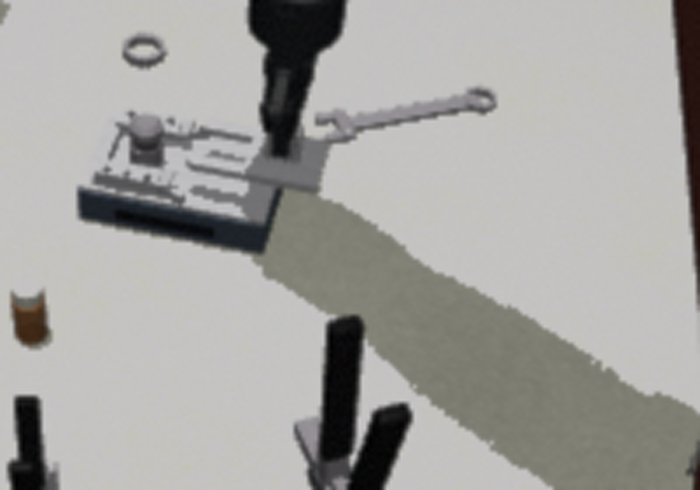

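```bash
python3 - <<'E'
from h import *
s=st(); f=load('wrist'); P=s['tool_pos']; M=R.from_rotvec(s['tool_rot']).as_matrix()
save('w4c',f['img'][170:310,230:410],4)
for p,z in [((249,230),40),((391,229),40),((266,184),75.5),((380,184),75.5)]:
    w=onz(f,*p,z,True); print(p,w.round(1),'tool',((w-P)@M).round(1))
E
```

```text
t 8.5167 pos [ 481.5 -214.2   84.4] yaw 178.45 zaxis [-3.e-04  2.e-04 -1.e+00] F [ 0.7 -0.2 -2. ] w 0.149 j [-0.56  0.43 -0.37  0.77  0.   -0.53]
(249, 230) [ 483.2 -262.2   40. ] tool [ -3.  -48.   44.4]
(391, 229) [ 484.9 -167.5   40. ] tool [-2.2 46.7 44.4]
(266, 184) [ 443.1 -241.    75.5] tool [ 37.7 -27.9   8.9]
(380, 184) [ 444.6 -182.7   75.5] tool [37.7 30.4  8.9]
```

View pics/w4c.png

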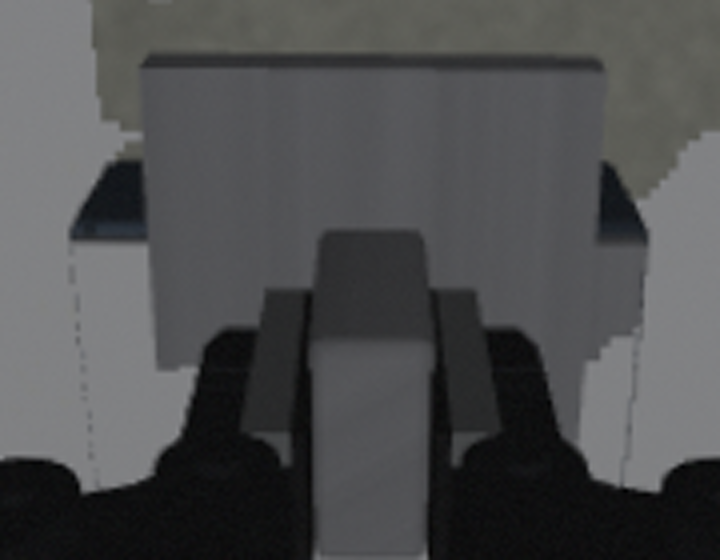

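```bash
python3 - <<'E'
from h import *
ex=np.array([.9996,-.0279]);ey=np.array([.0279,.9996]);O=np.array([601.1,-218.4])
for n in ['top','side']:
    f=load(n); C=cloud(f); D=np.stack([(C[...,:2]-O)@ex,(C[...,:2]-O)@ey,C[...,2]],-1)
    def r(x0,x1,z0,z1,l):
        m=(D[...,0]>x0)&(D[...,0]<x1)&(abs(D[...,1])<45)&(D[...,2]>z0)&(D[...,2]<z1); P=D[m]
        if len(P): print(n,l,len(P),'y',P[:,1].min().round(1),P[:,1].max().round(1),'x',P[:,0].min().round(1),P[:,0].max().round(1),'z',np.median(P[:,2]).round(1))
    r(-90,-40,68,82,'prongs'); r(-20,20,80,92,'spindle'); 
    m=(D[...,0]>-85)&(D[...,0]<-45)&(abs(D[...,1])<45)&(D[...,2]>68)&(D[...,2]<82)
    y=np.sort(D[m][:,1]); i=np.argmax(np.diff(y)); print('gap',y[i],y[i+1],'ends',y[0],y[-1])
    m=(D[...,0]>-10)&(D[...,0]<25)&(abs(D[...,1])<48)&(D[...,2]>53)&(D[...,2]<59); y=np.sort(D[m][:,1]); print('lips',y[y<0].max() if (y<0).any() else 0,y[y>0].min() if (y>0).any() else 0,len(y))
    m=(D[...,0]>-110)&(D[...,0]<40)&(abs(D[...,1])<60)&(D[...,2]>37)&(D[...,2]<44); y=D[m][:,1]; print('deck',y.min(),y.max())
E
```

```text
top prongs 108 y -25.6 32.5 x -88.1 -45.5 z 75.7
top spindle 71 y -12.4 14.6 x -13.5 13.9 z 84.5
gap -13.854268579480225 19.572418098640238 ends -25.628228250487318 32.49742992012115
lips -23.25195757227646 12.973619198529095 119
deck -46.21368305596976 51.683938462486395
side prongs 136 y -31.0 36.0 x -89.3 -44.2 z 73.7
side spindle 42 y -8.8 17.8 x -12.3 11.9 z 83.8
gap -12.917860754309723 15.505129244011554 ends -30.860007294714478 35.95090012195268
lips -24.19043613306174 8.130231824973325 74
deck -45.80297768910829 53.068142461226216
```

Request:
jog_arm(motion=[[[0, -1.7, -5], [0, 0, 0]], [[0, -1.7, -12], [0, 0, 0]], [[0, -1.7, -20], [0, 0, 0]], [[0, -1.7, -25], [0, 0, 0]], [[0, -1.7, -26], [0, 0, 0]]])

```text
t: 8.93
tool_pos: [480.6, -216.2, 56.8]
tool_rot: [-0.044, -3.139, -0.002]
wrist_force: [-1.1, 0.3, 0.6]
width: 0.149
```

Request:
jog_arm(motion=[[[0, 0, -0.4], [0, 0, 0]], [[0, 0, -0.8], [0, 0, 0]], [[0, 0, -1.2], [0, 0, 0]], [[0, 0, -1.2], [0, 0, 0]], [[0, 0, -1.2], [0, 0, 0]]])

```text
t: 9.35
tool_pos: [481.6, -216.8, 57.3]
tool_rot: [0.044, 3.141, -0.0]
wrist_force: [0.6, 0.2, -2.2]
width: 0.151
```

```bash
python3 - <<'E'
from h import *
st(); f=grab('side'); save('s5',f['img'][120:200,290:380],8)
E
```

```text
t 9.35 pos [ 481.6 -216.8   57.3] yaw 178.38 zaxis [ 2.e-04 -2.e-04 -1.e+00] F [ 0.6  0.2 -2.2] w 0.151 j [-0.56  0.46 -0.4   0.71 -0.   -0.53]
```

View pics/s5.png

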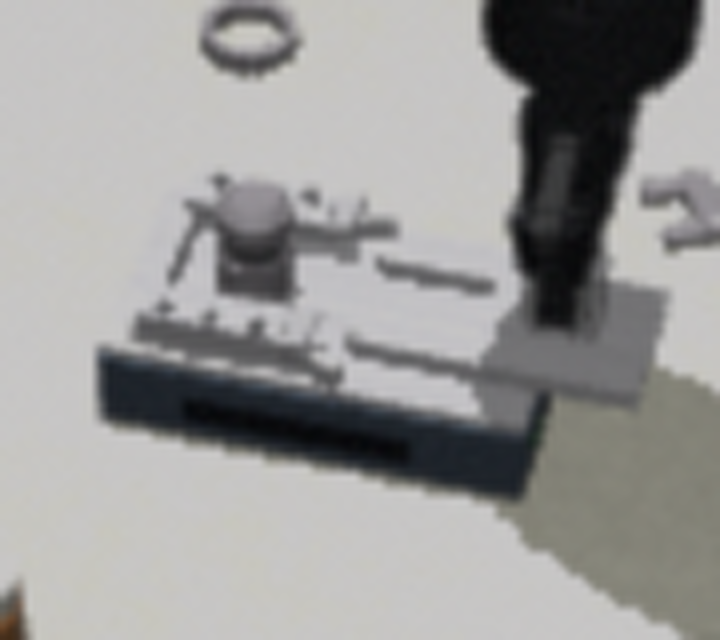

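Request:
jog_arm(motion=[[[4, 0.4, -0.2], [0, 0, 0]], [[8, 0.3, -0.2], [0, 0, 0]], [[12, 0.2, -0.2], [0, 0, 0]], [[16, 0.1, -0.2], [0, 0, 0]], [[20, 0, -0.2], [0, 0, 0]]])

```text
t: 9.82
tool_pos: [502.0, -216.8, 56.9]
tool_rot: [-0.044, -3.141, 0.0]
wrist_force: [0.5, 0.3, -2.3]
width: 0.153
```

Request:
jog_arm(motion=[[[3, -0.1, 0], [0, 0, 0]], [[6, -0.2, 0], [0, 0, 0]], [[9, -0.3, 0], [0, 0, 0]], [[12, -0.4, 0], [0, 0, 0]], [[12, -0.4, 0], [0, 0, 0]]])

```text
t: 10.23
tool_pos: [514.1, -217.3, 57.0]
tool_rot: [0.044, 3.141, -0.0]
wrist_force: [-0.3, 0.0, -1.7]
width: 0.15
```

```bash
python3 - <<'E'
from h import *
st(); f=grab('side'); save('s6',f['img'][120:200,290:380],8)
E
```

```text
t 10.2333 pos [ 514.1 -217.3   57. ] yaw 178.39 zaxis [ 3.e-04 -2.e-04 -1.e+00] F [-0.3  0.  -1.7] w 0.15 j [-0.53  0.51 -0.32  0.74  0.   -0.5 ]
```

View pics/s6.png

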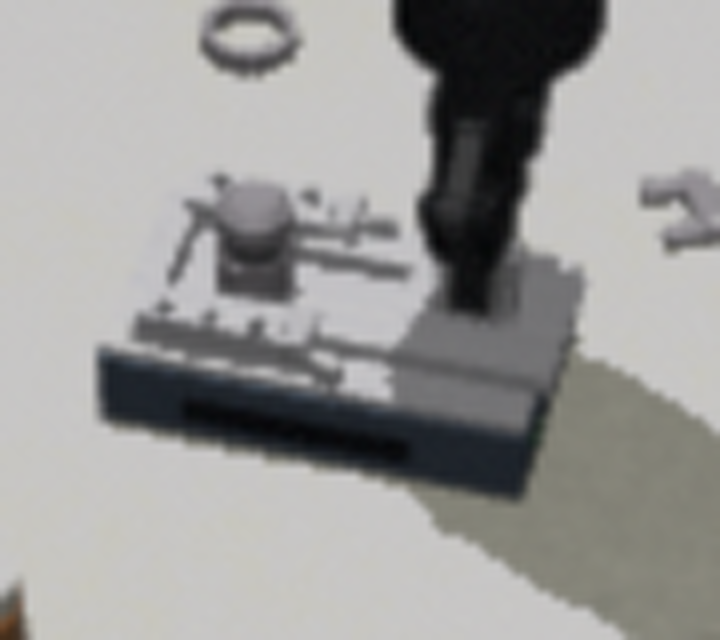

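Request:
jog_arm(motion=[[[5, -0.1, 0], [0, 0, 0]], [[10, -0.3, 0], [0, 0, 0]], [[15, -0.4, 0], [0, 0, 0]], [[20, -0.6, 0], [0, 0, 0]], [[20, -0.6, 0], [0, 0, 0]]])

```text
t: 10.7
tool_pos: [534.7, -217.9, 57.0]
tool_rot: [0.044, 3.141, -0.0]
wrist_force: [-0.0, -1.1, -2.1]
width: 0.15
```

Request:
jog_arm(motion=[[[4, -0.1, 0], [0, 0, 0]], [[8, -0.2, 0], [0, 0, 0]], [[12, -0.3, 0], [0, 0, 0]], [[15, -0.4, 0], [0, 0, 0]], [[15, -0.4, 0], [0, 0, 0]]])

```text
t: 11.12
tool_pos: [549.2, -218.2, 56.9]
tool_rot: [0.044, 3.141, -0.0]
wrist_force: [-0.5, 0.3, -2.7]
width: 0.151
```

Request:
jog_arm(motion=[[[1, 0, 0], [0, 0, 0]], [[2, 0, 0], [0, 0, 0]], [[3, 0, 0], [0, 0, 0]], [[3, 0, 0], [0, 0, 0]], [[3, 0, 0], [0, 0, 0]]])

```text
t: 11.53
tool_pos: [551.4, -218.1, 56.9]
tool_rot: [-0.044, -3.141, -0.0]
wrist_force: [-0.4, -0.6, -2.3]
width: 0.154
```

Request:
jog_arm(motion=[[[0.5, 0, 0], [0, 0, 0]], [[1, 0, 0], [0, 0, 0]], [[1.5, 0, 0], [0, 0, 0]], [[1.5, 0, 0], [0, 0, 0]], [[1.5, 0, 0], [0, 0, 0]]])

```text
t: 11.95
tool_pos: [553.0, -218.1, 56.9]
tool_rot: [-0.044, -3.141, -0.0]
wrist_force: [0.5, -0.1, -2.7]
width: 0.15
```

Request:
jog_arm(motion=[[[0.5, 0, 0], [0, 0, 0]], [[1, 0, 0], [0, 0, 0]], [[1, 0, 0], [0, 0, 0]], [[1, 0, 0], [0, 0, 0]], [[1, 0, 0], [0, 0, 0]]])

```text
t: 12.37
tool_pos: [554.0, -218.1, 56.9]
tool_rot: [-0.044, -3.141, -0.0]
wrist_force: [-0.1, 0.2, -2.0]
width: 0.153
```

```bash
python3 - <<'E'
from h import *
st(); f=grab('side'); save('s7',f['img'][120:200,290:380],8)
E
```

```text
t 12.3667 pos [ 554.  -218.1   56.9] yaw 178.38 zaxis [-2.e-04  1.e-04 -1.e+00] F [-0.1  0.2 -2. ] w 0.153 j [-0.5   0.57 -0.21  0.79 -0.   -0.47]
```

View pics/s7.png

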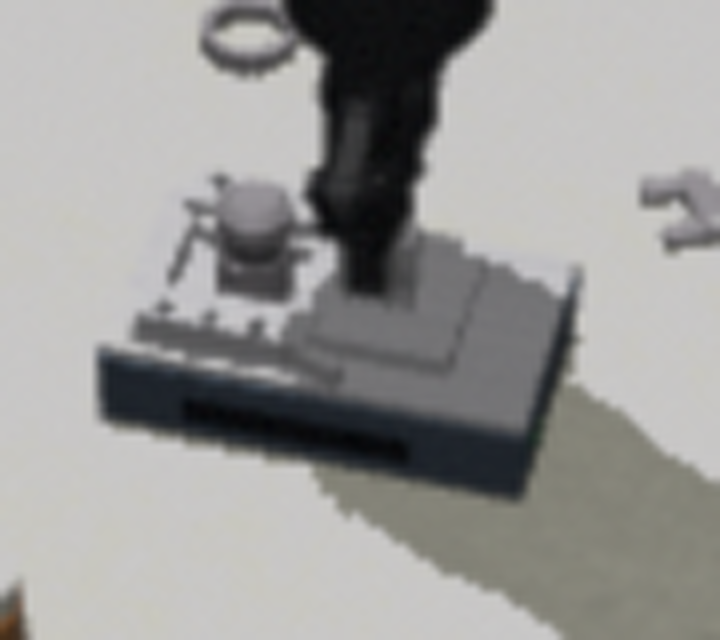

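Request:
jog_arm(motion=[[[0.5, 0, 0], [0, 0, 0]], [[1, 0, 0], [0, 0, 0]], [[1, 0, 0], [0, 0, 0]], [[1, 0, 0], [0, 0, 0]], [[1, 0, 0], [0, 0, 0]]])

```text
t: 12.83
tool_pos: [555.0, -218.1, 56.9]
tool_rot: [-0.044, -3.141, -0.0]
wrist_force: [-0.7, 0.2, -1.7]
width: 0.149
```

Request:
jog_arm(motion=[[[0.5, 0, 0], [0, 0, 0]], [[1, 0, 0], [0, 0, 0]], [[1, 0, 0], [0, 0, 0]], [[1, 0, 0], [0, 0, 0]], [[1, 0, 0], [0, 0, 0]]])

```text
t: 13.25
tool_pos: [555.4, -218.1, 56.8]
tool_rot: [-0.045, -3.14, -0.0]
wrist_force: [-5.1, -0.9, 0.8]
width: 0.15
```

Request:
jog_arm(motion=[[[-0.5, 0, -0.3], [0, 0, 0]], [[-0.5, 0, -0.6], [0, 0, 0]], [[-0.5, 0, -0.6], [0, 0, 0]], [[-0.5, 0, -0.6], [0, 0, 0]], [[-0.5, 0, -0.6], [0, 0, 0]]])

```text
t: 13.67
tool_pos: [555.4, -218.1, 56.7]
tool_rot: [-0.044, -3.141, 0.0]
wrist_force: [-5.9, 0.1, 6.1]
width: 0.152
```

```bash
python3 -c "
from h import *
st()"
```

```text
t 13.6667 pos [ 555.4 -218.1   56.7] yaw 178.38 zaxis [-1.e-04 -1.e-04 -1.e+00] F [-5.9  0.1  6.1] w 0.152 j [-0.5   0.57 -0.21  0.8  -0.   -0.47]
```

Request:
jog_arm(motion=[[[0, 0, 0.3], [0, 0, 0]], [[0, 0, 0.5], [0, 0, 0]], [[0, 0, 0.5], [0, 0, 0]], [[0, 0, 0.5], [0, 0, 0]], [[0, 0, 0.5], [0, 0, 0]]], fingers=0)

```text
t: 14.08
tool_pos: [555.7, -218.1, 56.8]
tool_rot: [0.044, 3.141, 0.0]
wrist_force: [-0.3, 0.1, -0.3]
width: 0.502
```

Request:
jog_arm(motion=[[[0, 0, 5], [0, 0, 0]], [[0, 0, 30], [0, 0, 0]], [[0, 0, 70], [0, 0, 0]], [[0, 0, 110], [0, 0, 0]], [[-20, 30, 140], [0, 0, 0]]])

```text
t: 14.5
tool_pos: [541.0, -195.2, 197.4]
tool_rot: [0.048, 3.135, -0.006]
wrist_force: [0.1, -0.0, -0.1]
width: 0.506
```

Request:
jog_arm(motion=[[[-20, 35, 20], [0, 0, 2]], [[-20, 75, 40], [0, 0, 4]], [[-15, 115, 60], [0, 0, 6]], [[-10, 155, 60], [0, 0, 8]], [[-5, 180, 60], [0, 0, 10]]], fingers=1)

```text
t: 14.92
tool_pos: [533.2, -9.1, 255.9]
tool_rot: [-0.232, 3.129, -0.0]
wrist_force: [0.4, -0.3, -0.8]
width: 0.998
```

```bash
python3 - <<'E'
from h import *
st()
for n,c in [('side',(120,200,290,380)),('top',(150,240,360,430))]:
    f=grab(n); save(n+'8',f['img'][c[0]:c[1],c[2]:c[3]],6)
ex=np.array([.9996,-.0279]);ey=np.array([.0279,.9996]);O=np.array([601.1,-219])
for n in ['top','side']:
    f=load(n); C=cloud(f); D=np.stack([(C[...,:2]-O)@ex,(C[...,:2]-O)@ey,C[...,2]],-1)
    for l,x0,x1,z0,z1 in [('spindle',-20,20,80,92),('tab',-80,-30,76,90),('plate',-110,-26,45.5,51)]:
        m=(D[...,0]>x0)&(D[...,0]<x1)&(abs(D[...,1])<35)&(D[...,2]>z0)&(D[...,2]<z1); P=D[m]
        if len(P): print(n,l,len(P),P.min(0).round(1),P.max(0).round(1),np.median(P,0).round(1))
E
```

```text
t 14.9167 pos [533.2  -9.1 255.9] yaw -171.51 zaxis [ 0.0035  0.     -1.    ] F [ 0.4 -0.3 -0.8] w 0.998 j [-0.15  0.29 -0.09  1.19  0.   -0.3 ]
top spindle 70 [-13.5  -9.5  80.1] [14.  15.4 91.5] [-1.2  2.7 84.7]
top tab 50 [-61.7  -6.2  76.1] [-34.2   9.2  87.5] [-49.1   3.   81.9]
top plate 218 [-95.2 -27.4  45.5] [-27.5  34.4  51. ] [-61.6   5.2  48.4]
side spindle 17 [-0.6  0.5 81.4] [12.  17.3 88.3] [ 5.5  6.7 82.9]
side tab 34 [-62.2  -7.1  76.4] [-36.3   9.3  85.1] [-49.    3.2  80.7]
side plate 128 [-83.7 -28.1  45.5] [-36.1  32.4  51. ] [-66.2   9.4  47.6]
```

View pics/side8.png

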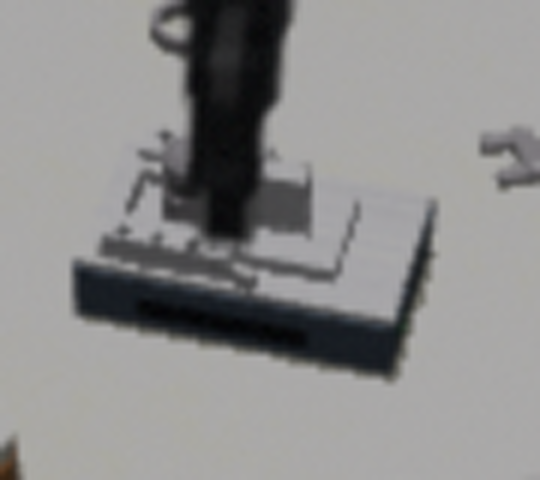

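View pics/top8.png

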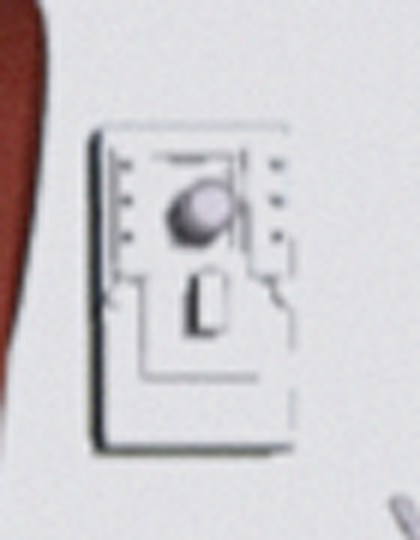

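The plate is home: the tab centre is at drive x ≈ -48 and it met the stop with -5 N. Next I'll move over the pliers.

Request:
jog_arm(motion=[[[7, 38, 0], [0, 0, 1]], [[14, 76, 0], [0, 0, 2]], [[21, 114, 0], [0, 0, 3]], [[28, 152, 0], [0, 0, 4]], [[35, 185, 0], [0, 0, 4.7]]])

```text
t: 15.43
tool_pos: [567.8, 175.3, 253.8]
tool_rot: [-0.359, 3.121, 0.0]
wrist_force: [1.4, -0.8, 0.9]
width: 1.001
```

Request:
jog_arm(motion=[[[3, 20, 0], [0, 0, 0]], [[3, 26, 0], [0, 0, 0]], [[3, 26, 0], [0, 0, 0]], [[3, 26, 0], [0, 0, 0]], [[3, 26, 0], [0, 0, 0]]])

```text
t: 15.85
tool_pos: [570.7, 198.1, 253.6]
tool_rot: [0.356, -3.121, 0.001]
wrist_force: [0.1, 0.3, 0.5]
width: 1.001
```

```bash
python3 - <<'E'
from h import *
st(); f=grab('wrist'); save('w9',f['img'])
E
```

```text
t 15.85 pos [570.7 198.1 253.6] yaw -167.0 zaxis [-2.e-04 -4.e-04 -1.e+00] F [0.1 0.3 0.5] w 1.001 j [ 0.21  0.44  0.12  1.25 -0.   -0.01]
```

View pics/w9.png

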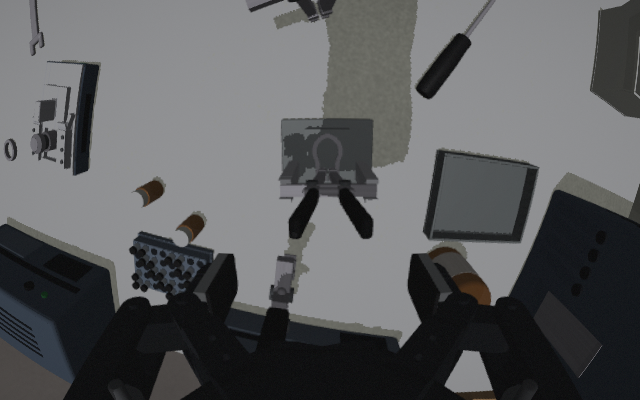

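```bash
python3 - <<'E'
from h import *
s=st(); f=load('wrist'); P=s['tool_pos']; M=R.from_rotvec(s['tool_rot']).as_matrix()
save('w9c',f['img'][110:245,260:400],5)
for p,z in [((298,233),206),((364,233),206),((282,189),111),((376,188),111),((282,197),111),((376,196),111),((327,152),30)]:
    w=onz(f,*p,z,True); print(p,w.round(1),'tool',((w-P)@M).round(1))
E
```

```text
t 15.9 pos [570.7 198.  253.7] yaw -167.01 zaxis [-2.e-04 -3.e-04 -1.e+00] F [-0.5  0.  -0.3] w 0.998 j [ 0.21  0.44  0.12  1.25 -0.   -0.01]
(298, 233) [580.7 184.1 206. ] tool [ -6.6 -15.8  47.7]
(364, 233) [570.8 227.4 206. ] tool [-6.6 28.6 47.7]
(282, 189) [581.3 161.2 111. ] tool [ -2.1 -38.2 142.7]
(376, 188) [559.9 249.2 111. ] tool [ -1.   52.3 142.7]
(282, 197) [589.2 162.7 111. ] tool [-10.1 -38.5 142.7]
(376, 196) [567.7 251.4 111. ] tool [ -9.   52.7 142.7]
(327, 152) [548.4 199.1  30. ] tool [ 21.4   6.1 223.7]
```

View pics/w9c.png

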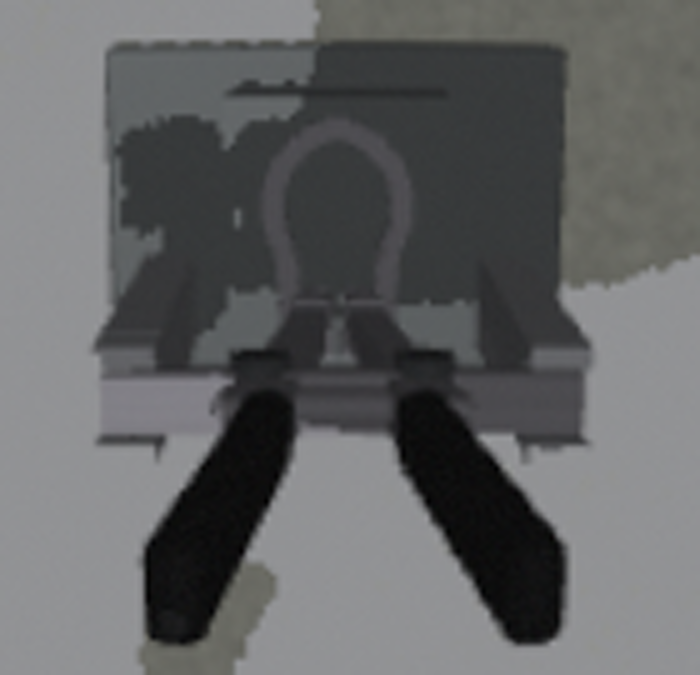

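The stand pliers' handle tips are at (296,230) and (365,230), and the ring is at (327,150) with the pliers' tips in its gap. Next I'll centre, descend and squeeze.

Request:
jog_arm(motion=[[[1.9, 6.5, 0], [0, 0, 0]], [[1.9, 6.5, -20], [0, 0, 0]], [[1.9, 6.5, -40], [0, 0, 0]], [[1.9, 6.5, -55], [0, 0, 0]], [[1.9, 6.5, -60], [0, 0, 0]]])

```text
t: 16.32
tool_pos: [571.6, 205.3, 191.3]
tool_rot: [0.356, -3.118, 0.0]
wrist_force: [-0.2, -1.0, 0.1]
width: 1.002
```

```bash
python3 - <<'E'
from h import *
s=st(); f=grab('wrist'); save('w10',f['img'])
E
```

```text
t 16.3167 pos [571.6 205.3 191.3] yaw -166.97 zaxis [-3.2e-03 -7.0e-04 -1.0e+00] F [-0.2 -1.   0.1] w 1.002 j [ 0.22  0.47  0.01  1.12  0.   -0.  ]
```

View pics/w10.png

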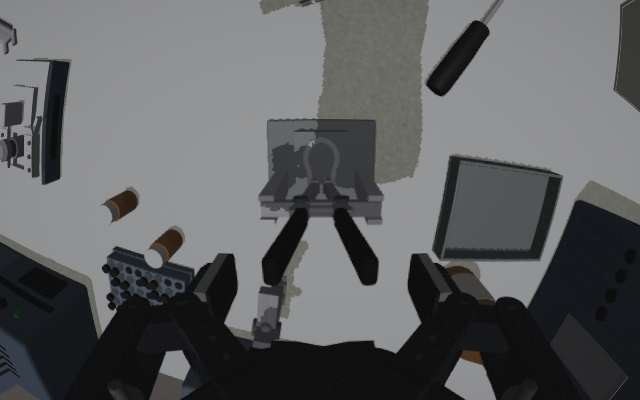

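Request:
jog_arm(motion=[[[0, -0.5, -15], [0, 0, 0]], [[0, -0.5, -30], [0, 0, 0]], [[0, -0.5, -46], [0, 0, 0]], [[0, -0.5, -46], [0, 0, 0]], [[0, -0.5, -46], [0, 0, 0]]])

```text
t: 16.78
tool_pos: [572.6, 205.3, 148.0]
tool_rot: [0.357, -3.121, 0.0]
wrist_force: [0.2, 1.7, 0.9]
width: 1.002
```

Request:
jog_arm(motion=[[[0, 0, 0], [0, 0, 0]], [[0, 0, 0], [0, 0, 0]], [[0, 0, 0], [0, 0, 0]], [[0, 0, 0], [0, 0, 0]], [[0, 0, 0], [0, 0, 0]]], fingers=-1, newtons=32)

```text
t: 17.2
tool_pos: [574.1, 205.4, 149.6]
tool_rot: [-0.357, 3.118, -0.001]
wrist_force: [-1.5, -0.6, 5.4]
width: 0.336
```

Request:
jog_arm(motion=[[[0, 0, 0], [0, 0, 0]], [[0, 0, 0], [0, 0, 0]], [[0, 0, 0], [0, 0, 0]], [[0, 0, 0], [0, 0, 0]], [[0, 0, 0], [0, 0, 0]]])

```text
t: 17.62
tool_pos: [574.0, 205.4, 149.6]
tool_rot: [-0.357, 3.118, -0.001]
wrist_force: [-0.2, -0.6, 9.5]
width: 0.335
```

```bash
python3 - <<'E'
from h import *
s=st(); f=grab('wrist'); save('w11',f['img'][90:330,200:450],3)
f=grab('side'); save('s11',f['img'][200:310,240:350],5)
E
```

```text
t 17.6167 pos [574.  205.4 149.6] yaw -166.93 zaxis [ 0.0035 -0.     -1.    ] F [-0.2 -0.6  9.5] w 0.335 j [ 0.22  0.5  -0.05  1.01 -0.   -0.  ]
```

View pics/w11.png

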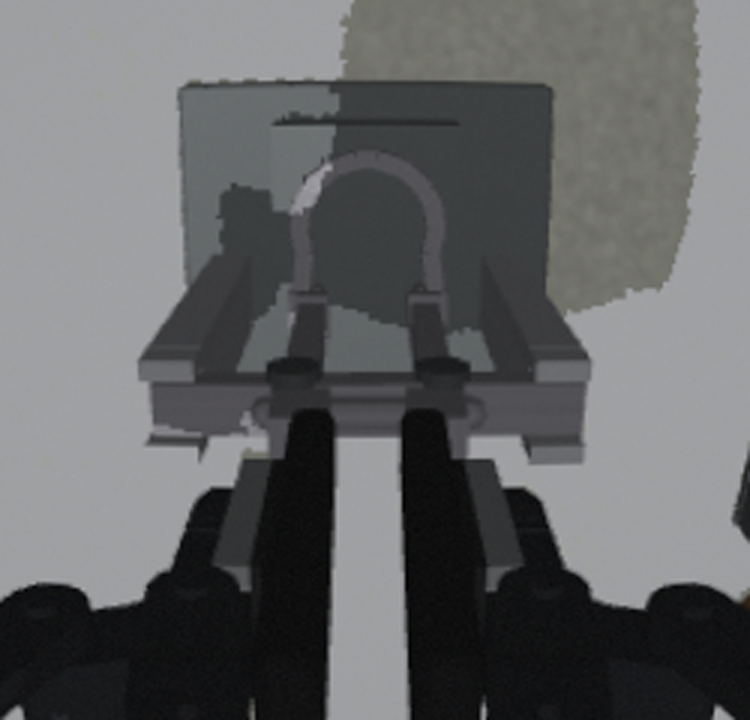

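View pics/s11.png

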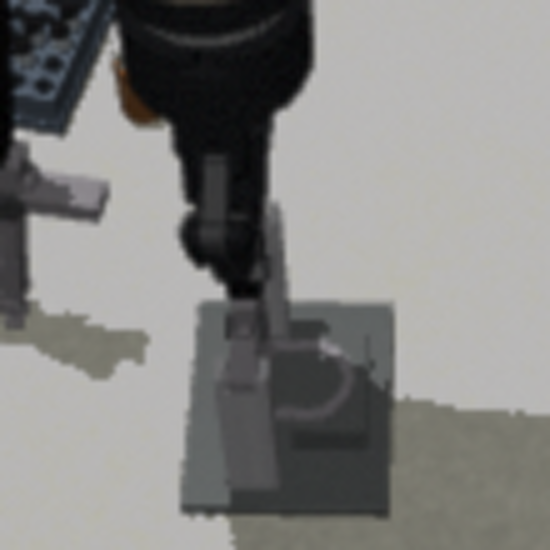

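Request:
jog_arm(motion=[[[0, 0, 1], [0, 0, 0]], [[0, 0, 3], [0, 0, 0]], [[0, 0, 6], [0, 0, 0]], [[0, 0, 9], [0, 0, 0]], [[0, 0, 12], [0, 0, 0]]])

```text
t: 18.13
tool_pos: [572.5, 205.6, 159.7]
tool_rot: [0.358, -3.121, -0.0]
wrist_force: [1.1, -0.1, -2.2]
width: 0.329
```

```bash
python3 - <<'E'
from h import *
s=st(); f=grab('wrist'); save('w12',f['img'][90:330,200:450],3)
f=grab('side'); save('s12',f['img'][200:310,240:350],5)
E
```

```text
t 18.1333 pos [572.5 205.6 159.7] yaw -166.91 zaxis [-4.e-04  0.e+00 -1.e+00] F [ 1.1 -0.1 -2.2] w 0.329 j [ 0.22  0.49 -0.04  1.04  0.   -0.  ]
```

View pics/w12.png

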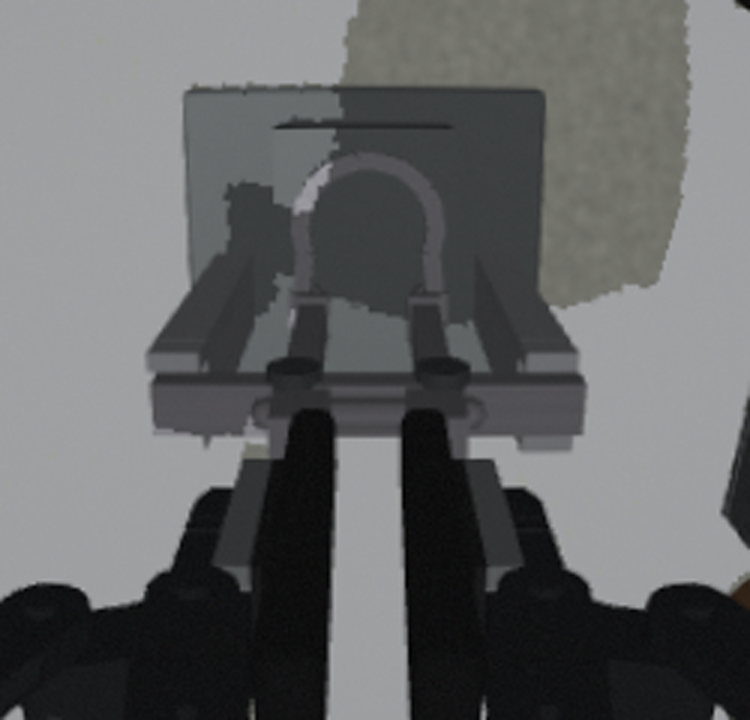

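View pics/s12.png

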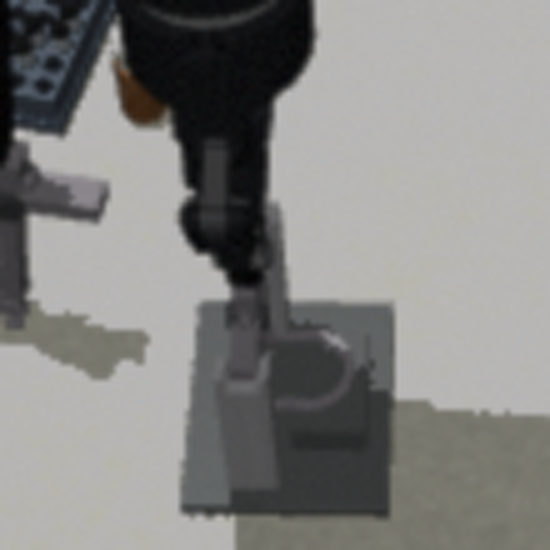

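Request:
jog_arm(motion=[[[0, 0, 15], [0, 0, 0]], [[0, 0, 35], [0, 0, 0]], [[0, 0, 55], [0, 0, 0]], [[0, 0, 75], [0, 0, 0]], [[0, 0, 85], [0, 0, 0]]])

```text
t: 18.65
tool_pos: [573.3, 205.7, 246.8]
tool_rot: [-0.358, 3.119, 0.001]
wrist_force: [0.2, -0.1, -2.0]
width: 0.333
```

```bash
python3 - <<'E'
from h import *
s=st(); f=grab('wrist'); im=f['img']; save('w13',im[90:250,230:420],4)
f2=grab('side'); save('s13',f2['img'][160:270,240:350],5)
E
```

```text
t 18.65 pos [573.3 205.7 246.8] yaw -166.92 zaxis [ 2.2e-03  6.0e-04 -1.0e+00] F [ 0.2 -0.1 -2. ] w 0.333 j [ 0.22  0.45  0.12  1.24  0.   -0.  ]
```

View pics/w13.png

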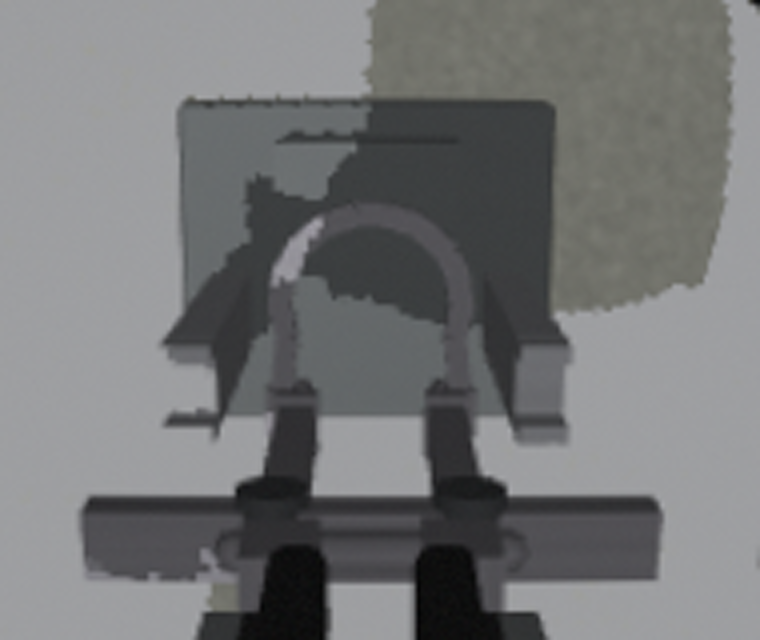

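View pics/s13.png

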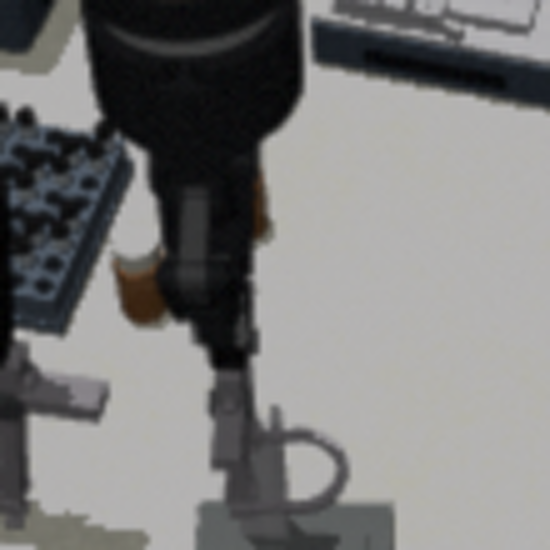

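```bash
cat >> h.py <<'E'
from scipy.optimize import least_squares
def circ(P):
    P=np.array(P)[:,:2]; r=least_squares(lambda q:np.hypot(P[:,0]-q[0],P[:,1]-q[1])-q[2],[*P.mean(0),18]); return r.x, np.abs(r.fun).max()
E
python3 - <<'E'
from h import *
s=st(); f=load('wrist'); P=s['tool_pos']; M=R.from_rotvec(s['tool_rot']).as_matrix()
zr=s['tool_pos'][2]-119.6
inn=[(296,310),(300,285),(318,255),(345,233),(372,227),(400,235),(425,255),(443,285),(448,310)]
out=[(271,310),(277,270),(300,228),(335,207),(372,203),(410,210),(445,237),(466,270),(473,310)]
for l,pts in [('in',inn),('out',out)]:
    W=[onz(f,230+x/4,90+y/4,zr+2,True) for x,y in pts]
    T=(np.array(W)-P)@M; print(l,circ(T))
# lugs / tips and crossbar ends
for x,y,z in [(293,393,zr+2),(450,393,zr+2)]:
    print(((onz(f,230+x/4,90+y/4,z,True)-P)@M).round(1))
# side ring height
f2=load('side'); C=cloud(f2); m=np.zeros((400,640),bool); m[240:265,290:312]=True
m&=(C[...,2]>100)&(C[...,2]<150)
print(m.sum(), np.median(C[m],0)); Q=(C[m]-P)@M; print(Q.min(0),Q.max(0)); 
for v,u in zip(*np.where(m)): pass
X=np.c_[Q[:,:2],np.ones(len(Q))]; print(np.linalg.lstsq(X,C[m][:,2],rcond=None)[0], zr)
E
```

```text
t 18.75 pos [573.6 205.8 246. ] yaw -166.92 zaxis [ 2.8e-03  7.0e-04 -1.0e+00] F [ 0.7 -0.3 -3.1] w 0.336 j [ 0.22  0.45  0.11  1.24  0.   -0.  ]
in (array([25.35769321,  0.98042091, 16.08943334]), np.float64(0.567660388518533))
out (array([25.67580297,  0.82026551, 21.6413    ]), np.float64(0.43020177767945356))
[  5.5 -16.2 117.6]
[  5.5  18.2 117.6]
155 [551.02882503 193.64610519 128.66045837]
[  4.25092807 -46.93572675 101.88536779] [ 48.598863    24.69989012 145.72538834]
[3.33112045e-02 1.92549564e-01 1.26577806e+02] 126.43012646714908
```

Request:
jog_arm(motion=[[[2, -14, 0], [0, 0, 0]], [[5, -38, 0], [0, 0, 0]], [[8, -64, 0], [0, 0, 0]], [[11, -90, 0], [0, 0, 0]], [[14, -116, 0], [0, 0, 0]]])

```text
t: 19.17
tool_pos: [585.8, 87.8, 242.7]
tool_rot: [0.358, -3.118, -0.0]
wrist_force: [0.3, -0.3, -2.7]
width: 0.334
```

Request:
jog_arm(motion=[[[3, -26, 0], [0, 0, 0]], [[6, -52, 0], [0, 0, 0]], [[9, -78, 0], [0, 0, 0]], [[12, -104, 0], [0, 0, 0]], [[15, -130, 0], [0, 0, 0]]])

```text
t: 19.58
tool_pos: [600.7, -42.3, 242.7]
tool_rot: [0.357, -3.119, -0.001]
wrist_force: [0.8, 0.0, -1.4]
width: 0.328
```

Request:
jog_arm(motion=[[[3, -26, 0], [0, 0, 0]], [[6, -52, 0], [0, 0, 0]], [[9, -78, 0], [0, 0, 0]], [[12, -104, 0], [0, 0, 0]], [[15, -120, 0], [0, 0, 0]]])

```text
t: 20.0
tool_pos: [615.6, -163.4, 242.6]
tool_rot: [0.355, -3.119, -0.001]
wrist_force: [0.0, 0.6, -1.9]
width: 0.329
```

```bash
python3 - <<'E'
from h import *
s=st(); f=grab('wrist'); im=f['img']; save('w14',im)
E
```

```text
t 20.0 pos [ 615.6 -163.4  242.6] yaw -167.02 zaxis [-2.6e-03  1.0e-04 -1.0e+00] F [ 0.   0.6 -1.9] w 0.329 j [-0.37  0.51  0.21  1.27 -0.   -0.6 ]
```

View pics/w14.png

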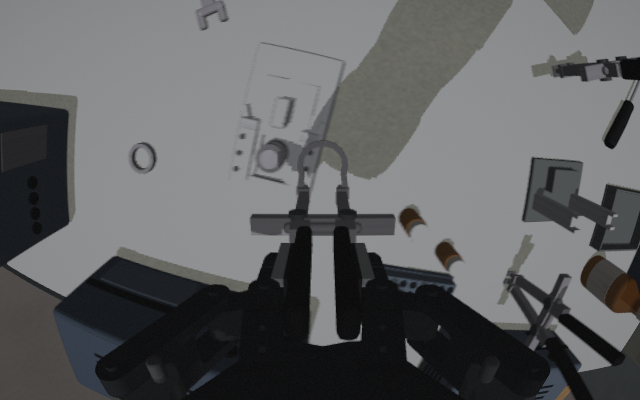

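Request:
jog_arm(motion=[[[3, -15, 0], [0, 0, 0]], [[6, -35, 0], [0, 0, 0]], [[9.5, -50, 0], [0, 0, 0]], [[9.5, -50, 0], [0, 0, 0]], [[9.5, -50, 0], [0, 0, 0]]])

```text
t: 20.47
tool_pos: [625.9, -210.9, 243.5]
tool_rot: [0.357, -3.12, -0.001]
wrist_force: [-0.5, 0.6, -2.5]
width: 0.334
```

```bash
python3 - <<'E'
from h import *
s=st(); f=grab('wrist'); im=f['img']; save('w15',im[80:240,220:410],4.2)
f2=grab('side'); save('s15',f2['img'][90:190,270:380],6)
f2=grab('top'); save('t15',f2['img'][130:240,340:450],5)
E
```

```text
t 20.4667 pos [ 625.9 -210.9  243.5] yaw -166.96 zaxis [-1.3e-03  8.0e-04 -1.0e+00] F [-0.5  0.6 -2.5] w 0.334 j [-0.44  0.56  0.29  1.31  0.   -0.66]
```

View pics/w15.png

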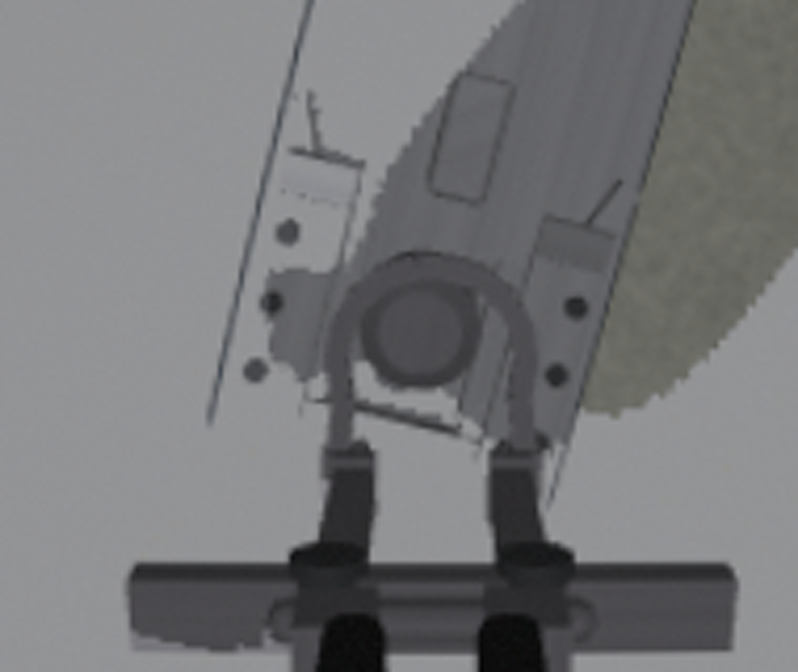

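View pics/s15.png

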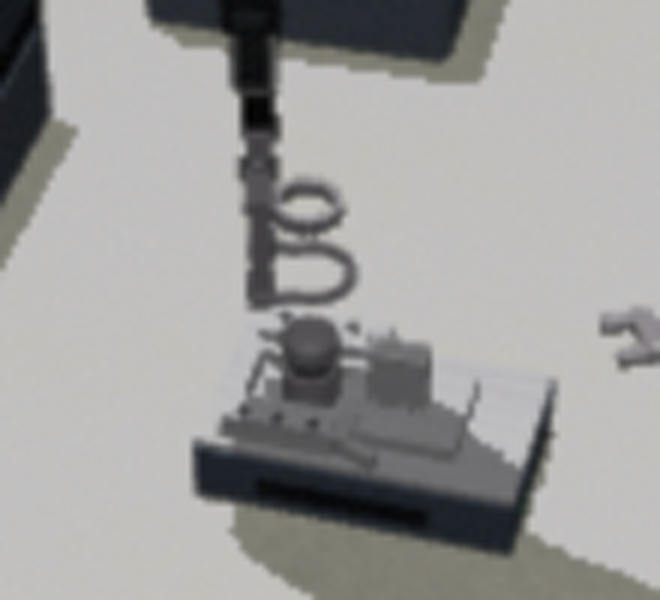

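View pics/t15.png

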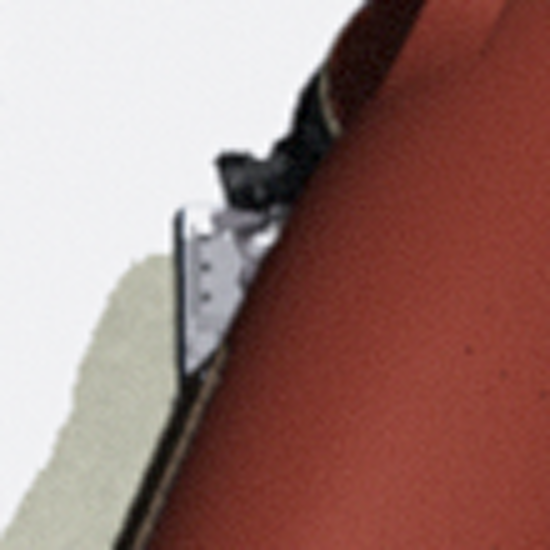

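```bash
python3 - <<'E'
from h import *
s=st(); f=load('wrist'); P=s['tool_pos']; M=R.from_rotvec(s['tool_rot']).as_matrix()
print(f['eye'])
zr=P[2]-119.6
g=cv2.cvtColor(f['img'],cv2.COLOR_RGB2GRAY)[135:180,295:345]; g=cv2.resize(g,None,fx=12,fy=12,interpolation=cv2.INTER_CUBIC); g=cv2.convertScaleAbs(g,alpha=2.5,beta=-80)
cv2.imwrite('pics/g15.png',g)
inn=[(355,350),(357,325),(370,298),(395,280),(425,275),(458,283),(485,302),(505,330),(510,360)]
out=[(329,350),(334,315),(350,285),(380,260),(425,249),(470,257),(505,280),(530,320),(537,360)]
for l,pts in [('in',inn),('out',out)]:
    W=[onz(f,220+x/4.2,80+y/4.2,zr+2,True) for x,y in pts]
    print(l,circ((np.array(W)-P)@M))
for x,y,z in [(418,330,85),(421,329,84)]:
    print('sp',((onz(f,220+x/4.2,80+y/4.2,z,True)-P)@M).round(1))
E
```

```text
t 20.6167 pos [ 626.  -209.6  244.2] yaw -166.87 zaxis [-7.e-04  6.e-04 -1.e+00] F [ 0.1  0.2 -1.7] w 0.331 j [-0.43  0.56  0.29  1.31  0.   -0.66]
[ 551.64149668 -227.96218136  386.49678301]
in (array([27.53914752, -0.72044723, 15.8361363 ]), np.float64(0.6504898917869841))
out (array([27.56693919, -0.38136676, 21.16982943]), np.float64(0.3738220084123043))
sp [ 25.   -3.5 159.2]
sp [ 25.1  -2.8 160.2]
```

View pics/g15.png

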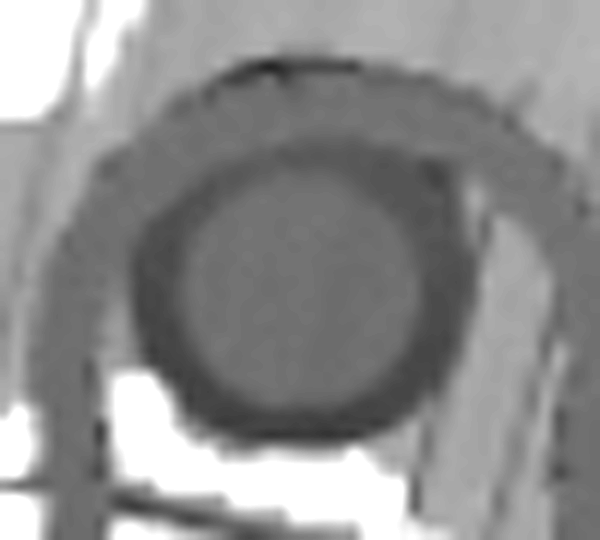

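Request:
jog_arm(motion=[[[0.8, -3.6, -8], [0, 0, 0]], [[0.8, -3.6, -18], [0, 0, 0]], [[0.8, -3.6, -24], [0, 0, 0]], [[0.8, -3.6, -24], [0, 0, 0]], [[0.8, -3.6, -24], [0, 0, 0]]])

```text
t: 21.03
tool_pos: [626.4, -213.7, 219.6]
tool_rot: [0.358, -3.12, -0.001]
wrist_force: [-0.3, -0.0, -1.4]
width: 0.335
```

Request:
jog_arm(motion=[[[0, 0, 0], [0, 0, 0]], [[0, 0, 0], [0, 0, 0]], [[0, 0, 0], [0, 0, 0]], [[0, 0, 0], [0, 0, 0]], [[0, 0, 0], [0, 0, 0]]])

```text
t: 21.45
tool_pos: [627.0, -214.1, 220.7]
tool_rot: [-0.358, 3.121, -0.0]
wrist_force: [-0.2, -0.0, -1.5]
width: 0.335
```

```bash
python3 - <<'E'
from h import *
s=st(); f=grab('wrist'); st(); im=f['img']; print(f['eye'])
g=im[125:205,280:365]; g=cv2.resize(g,None,fx=9,fy=9,interpolation=cv2.INTER_CUBIC); save('w16',cv2.convertScaleAbs(g,alpha=2,beta=-50),.78)
f2=grab('side'); save('s16',f2['img'][90:190,270:380],6)
E
```

```text
t 21.45 pos [ 627.  -214.1  220.7] yaw -166.92 zaxis [ 2.e-04 -1.e-04 -1.e+00] F [-0.2 -0.  -1.5] w 0.335 j [-0.44  0.57  0.25  1.25 -0.   -0.67]
t 21.5 pos [ 627.  -214.1  220.6] yaw -166.92 zaxis [ 0.e+00 -1.e-04 -1.e+00] F [ 0.1 -0.3 -2.1] w 0.33 j [-0.44  0.57  0.25  1.25 -0.   -0.67]
[ 552.55713655 -231.08788933  363.58257826]
```

View pics/w16.png

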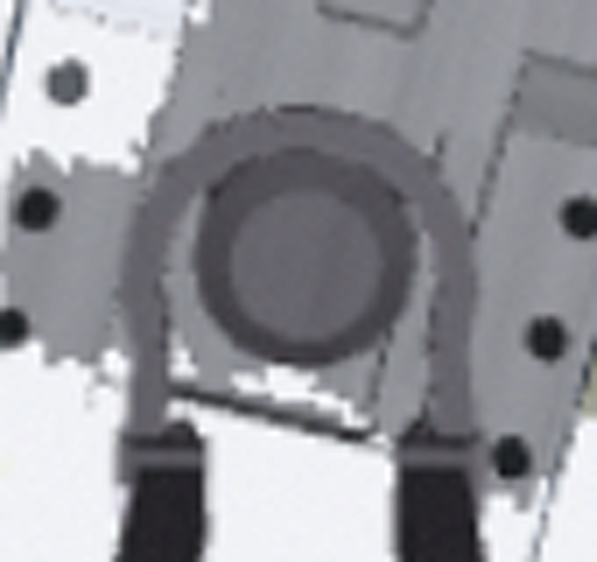

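View pics/s16.png

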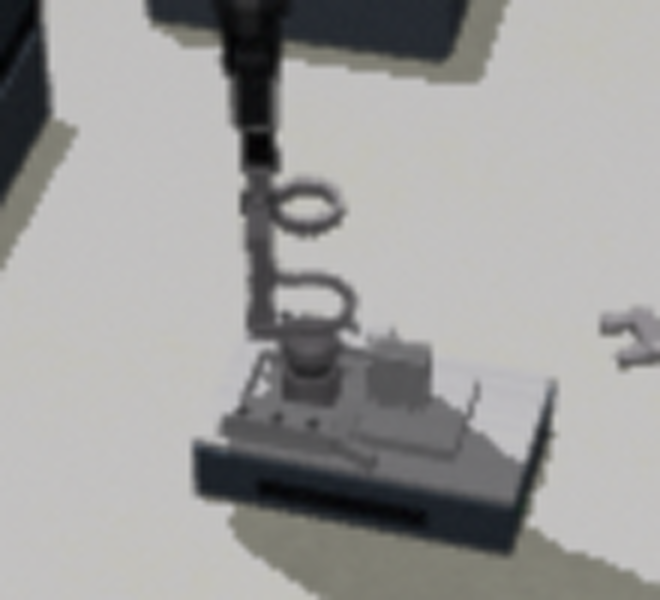

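```bash
cat > rs.py <<'E'
from h import *
def rel(f,P,M,ox,oy,k,inn,out,sps,zoff=119.6):
    zr=P[2]-zoff
    for l,pts in [('in',inn),('out',out)]:
        W=[onz(f,ox+x/k,oy+y/k,zr+2,True) for x,y in pts]
        c,e=circ((np.array(W)-P)@M); print(l,c.round(2),round(e,2))
        # centre y from left/right
    for x,y,z in sps: print('sp',((onz(f,ox+x/k,oy+y/k,z,True)-P)@M).round(2))
E
python3 - <<'E'
from rs import *
s=st(); f=load('wrist'); P=s['tool_pos']; M=R.from_rotvec(s['tool_rot']).as_matrix()
inn=[(165,290),(166,255),(178,215),(205,180),(245,157),(300,147),(350,157),(395,182),(420,215),(430,255),(432,290)]
out=[(122,290),(130,235),(155,180),(200,135),(250,113),(300,107),(350,112),(410,145),(450,190),(470,240),(475,290)]
rel(f,P,M,280,125,7.02,inn,out,[(306,262,85),(305,258,82)])
E
```

```text
t 21.55 pos [ 627.  -214.1  220.6] yaw -166.92 zaxis [-0.e+00 -1.e-04 -1.e+00] F [-0.5 -0.1 -2.6] w 0.334 j [-0.44  0.57  0.25  1.25 -0.   -0.67]
in [26.16  0.58 16.43] 0.28
out [25.84  0.63 21.5 ] 0.17
sp [ 24.93   1.57 135.59]
sp [ 24.91   1.45 138.59]
```

Request:
jog_arm(motion=[[[0.8, 1.1, -3], [0, 0, 0]], [[0.8, 1.1, -6], [0, 0, 0]], [[0.8, 1.1, -10], [0, 0, 0]], [[0.8, 1.1, -10], [0, 0, 0]], [[0.8, 1.1, -10], [0, 0, 0]]])

```text
t: 21.97
tool_pos: [627.4, -212.8, 209.9]
tool_rot: [0.358, -3.12, -0.001]
wrist_force: [-0.4, -0.6, -2.1]
width: 0.332
```

Request:
jog_arm(motion=[[[0, 0, 0], [0, 0, 0]], [[0, 0, 0], [0, 0, 0]], [[0, 0, 0], [0, 0, 0]], [[0, 0, 0], [0, 0, 0]], [[0, 0, 0], [0, 0, 0]]])

```text
t: 22.38
tool_pos: [627.7, -213.0, 210.6]
tool_rot: [0.358, -3.121, 0.0]
wrist_force: [0.9, 0.5, -1.8]
width: 0.333
```

```bash
python3 - <<'E'
from h import *
s=st(); f=grab('wrist'); im=f['img']
g=im[125:205,280:365]; g=cv2.resize(g,None,fx=9,fy=9,interpolation=cv2.INTER_CUBIC); save('w17',cv2.convertScaleAbs(g,alpha=2,beta=-50),.78)
f2=grab('side'); g=f2['img'][115:170,295:350]; save('s17',cv2.resize(g,None,fx=11,fy=11,interpolation=cv2.INTER_CUBIC))
E
```

```text
t 22.3833 pos [ 627.7 -213.   210.6] yaw -166.92 zaxis [-0.e+00 -1.e-04 -1.e+00] F [ 0.9  0.5 -1.8] w 0.333 j [-0.44  0.57  0.23  1.23 -0.   -0.67]
```

View pics/w17.png

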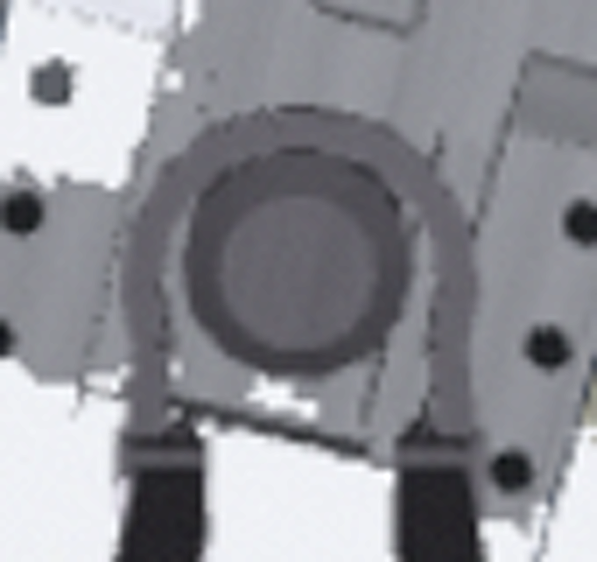

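View pics/s17.png

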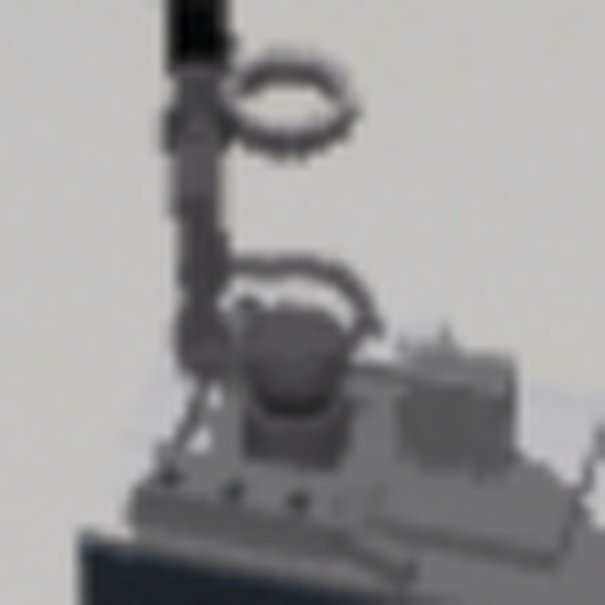

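```bash
python3 - <<'E'
from rs import *
s=st(); f=load('wrist'); P=s['tool_pos']; M=R.from_rotvec(s['tool_rot']).as_matrix()
inn=[(165,290),(166,255),(178,215),(205,180),(245,157),(300,147),(350,157),(395,182),(420,215),(430,255),(432,290)]
out=[(122,290),(130,235),(155,180),(200,135),(250,113),(300,107),(350,112),(410,145),(450,190),(470,240),(475,290)]
rel(f,P,M,280,125,7.02,inn,out,[(298,273,85),(298.5,264,82)])
for x,y in [(219,273),(376,273),(298,193),(298,353)]: print(((onz(f,280+x/7.02,125+y/7.02,85,True)-P)@M).round(2))
E
```

```text
t 22.4833 pos [ 627.7 -213.   210.5] yaw -166.92 zaxis [-1.e-04 -0.e+00 -1.e+00] F [ 0.1 -0.3 -2. ] w 0.332 j [-0.44  0.57  0.23  1.23 -0.   -0.67]
in [26.2   0.61 16.43] 0.28
out [25.88  0.67 21.5 ] 0.17
sp [ 25.41   0.55 125.52]
sp [ 26.01   0.62 128.52]
[ 25.42  -9.36 125.52]
[ 25.43  10.34 125.52]
[ 35.58   0.55 125.52]
[ 15.1    0.56 125.52]
```

Request:
jog_arm(motion=[[[0.3, 0, -2], [0, 0, 0]], [[0.3, 0, -4], [0, 0, 0]], [[0.3, 0, -6], [0, 0, 0]], [[0.3, 0, -8], [0, 0, 0]], [[0.3, 0, -8], [0, 0, 0]]])

```text
t: 22.9
tool_pos: [627.7, -212.9, 201.8]
tool_rot: [0.358, -3.12, -0.001]
wrist_force: [-0.5, 0.3, -1.9]
width: 0.329
```

Request:
jog_arm(motion=[[[0, 0, -2], [0, 0, 0]], [[0, 0, -4], [0, 0, 0]], [[0, 0, -6], [0, 0, 0]], [[0, 0, -8], [0, 0, 0]], [[0, 0, -8], [0, 0, 0]]])

```text
t: 23.32
tool_pos: [627.8, -212.9, 193.9]
tool_rot: [0.358, -3.12, -0.001]
wrist_force: [-0.1, 0.2, -3.1]
width: 0.333
```

```bash
python3 - <<'E'
from h import *
s=st(); f=grab('wrist'); im=f['img']
g=im[125:205,280:365]; g=cv2.resize(g,None,fx=9,fy=9,interpolation=cv2.INTER_CUBIC); save('w18',cv2.convertScaleAbs(g,alpha=2,beta=-50),.78)
f2=grab('side'); g=f2['img'][115:170,295:350]; save('s18',cv2.resize(g,None,fx=11,fy=11,interpolation=cv2.INTER_CUBIC))
E
```

```text
t 23.3167 pos [ 627.8 -212.9  193.9] yaw -166.92 zaxis [-9.e-04  3.e-04 -1.e+00] F [-0.1  0.2 -3.1] w 0.333 j [-0.44  0.58  0.2   1.19 -0.   -0.67]
```

View pics/w18.png

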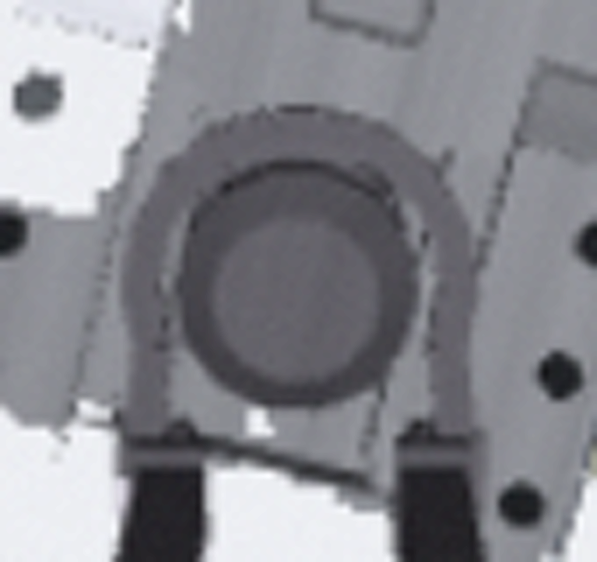

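View pics/s18.png

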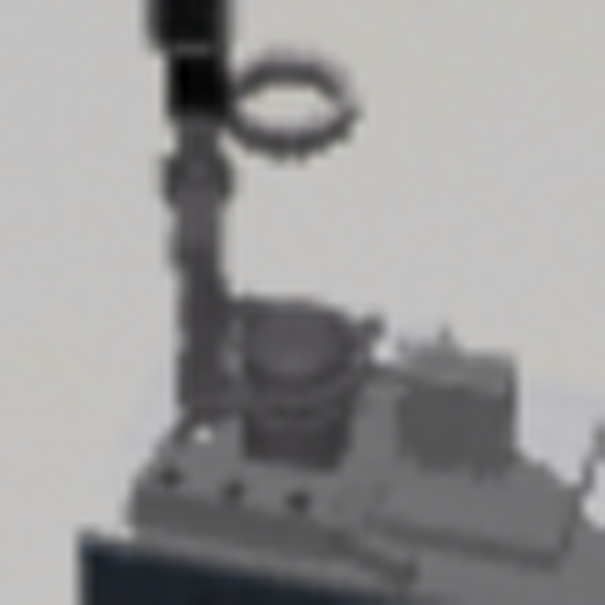

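```bash
python3 - <<'E'
from rs import *
s=st(); f=load('wrist'); P=s['tool_pos']; M=R.from_rotvec(s['tool_rot']).as_matrix()
for x,y,z in [(297,297,85),(180,290,82),(417,290,82),(298,407,82),(298,382,85),(298,212,85)]: print(((onz(f,280+x/7.02,125+y/7.02,z,True)-P)@M).round(2))
inn=[(165,290),(166,255),(178,215),(205,180),(245,157),(300,147),(350,157),(395,182),(420,215),(430,255),(432,290)]
out=[(122,290),(130,235),(155,180),(200,135),(250,113),(300,107),(350,112),(410,145),(450,190),(470,240),(475,290)]
rel(f,P,M,280,125,7.02,inn,out,[])
E
```

```text
t 23.4167 pos [ 627.9 -212.9  194.4] yaw -166.92 zaxis [-3.e-04  1.e-04 -1.e+00] F [ 0.3  0.6 -1.5] w 0.327 j [-0.44  0.58  0.2   1.19 -0.   -0.67]
[ 25.92   0.57 109.39]
[ 26.19 -13.39 112.39]
[ 26.2   14.89 112.4 ]
[ 11.75   0.7  112.39]
[ 15.59   0.69 109.39]
[ 36.08   0.68 109.4 ]
in [26.53  0.76 16.4 ] 0.28
out [26.21  0.81 21.46] 0.17
```

Request:
jog_arm(motion=[[[0.3, -0.1, -2], [0, 0, 0]], [[0.3, -0.1, -4], [0, 0, 0]], [[0.3, -0.1, -6], [0, 0, 0]], [[0.3, -0.1, -8], [0, 0, 0]], [[0.3, -0.1, -8.8], [0, 0, 0]]])

```text
t: 23.83
tool_pos: [628.1, -213.0, 185.2]
tool_rot: [0.358, -3.121, -0.0]
wrist_force: [-0.0, 0.5, -1.8]
width: 0.332
```

Request:
jog_arm(motion=[[[0, 0, 0], [0, 0, 0]], [[0, 0, 0], [0, 0, 0]], [[0, 0, 0], [0, 0, 0]], [[0, 0, 0], [0, 0, 0]], [[0, 0, 0], [0, 0, 0]]])

```text
t: 24.25
tool_pos: [628.4, -213.1, 185.8]
tool_rot: [0.358, -3.121, 0.0]
wrist_force: [-0.1, -0.6, -1.6]
width: 0.332
```

```bash
python3 - <<'E'
from h import *
s=st(); f=grab('wrist'); im=f['img']
g=im[125:205,280:365]; g=cv2.resize(g,None,fx=9,fy=9,interpolation=cv2.INTER_CUBIC); save('w19',cv2.convertScaleAbs(g,alpha=2,beta=-50),.78)
f2=grab('side'); g=f2['img'][115:170,295:350]; save('s19',cv2.resize(g,None,fx=11,fy=11,interpolation=cv2.INTER_CUBIC))
C=cloud(f2)
# rows/cols of ring right bump and spindle in side view
O=np.array([601.8,-217.6])
D=np.hypot(C[...,0]-O[0],C[...,1]-O[1]); m=(D>17)&(D<24)&(C[...,2]>58)&(C[...,2]<76)&(C[...,0]<612)
print(m.sum(),np.median(C[m],0),np.percentile(C[m][:,2],[10,50,90]))
E
```

```text
t 24.25 pos [ 628.4 -213.1  185.8] yaw -166.92 zaxis [-0.e+00 -1.e-04 -1.e+00] F [-0.1 -0.6 -1.6] w 0.332 j [-0.44  0.58  0.19  1.17 -0.   -0.67]
29 [ 587.54241126 -201.30337209   65.88582638] [62.79208972 65.88582638 68.66498588]
```

View pics/w19.png

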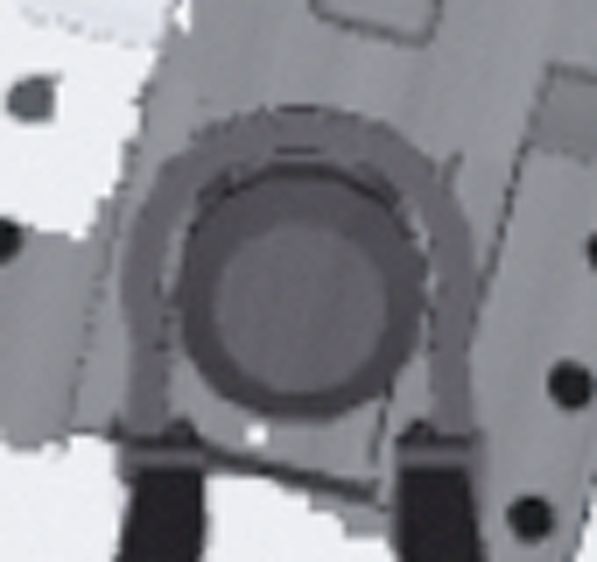

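View pics/s19.png

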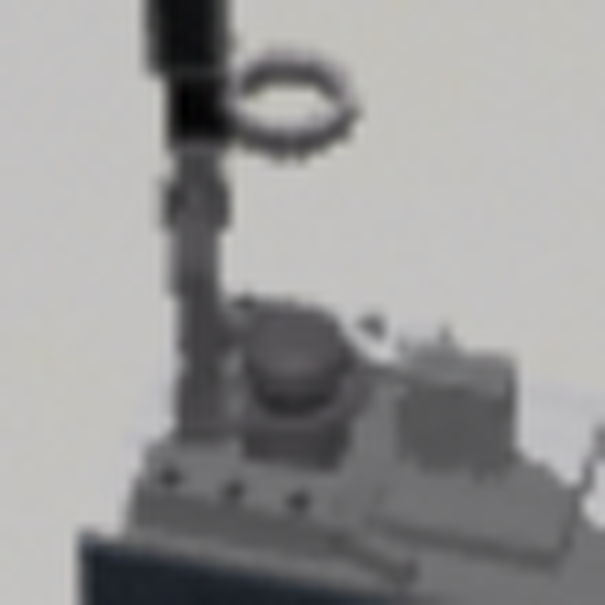

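```bash
python3 - <<'E'
from rs import *
s=st(); f=load('wrist'); P=s['tool_pos']; M=R.from_rotvec(s['tool_rot']).as_matrix()
for x,y,z in [(300.5,305,85),(180,295,82),(422,295,82),(300,418,82)]: print(((onz(f,280+x/7.02,125+y/7.02,z,True)-P)@M).round(2))
inn=[(165,290),(166,255),(178,215),(205,180),(245,157),(300,147),(350,157),(395,182),(420,215),(430,255),(432,290)]
out=[(122,290),(130,235),(155,180),(200,135),(250,113),(300,107),(350,112),(410,145),(450,190),(470,240),(475,290)]
rel(f,P,M,280,125,7.02,inn,out,[])
f2=load('side'); C=cloud(f2); O=np.array([602,-218.2])
D=np.hypot(C[...,0]-O[0],C[...,1]-O[1]); m=(D<14)&(C[...,2]>80)&(C[...,2]<90); print('spindle top',C[m].mean(0),m.sum())
D=np.hypot(C[...,0]-550,C[...,1]+217); m=(D<14)&(C[...,2]>77)&(C[...,2]<90); print('tab top',np.median(C[m],0))
E
```

```text
t 24.35 pos [ 628.3 -213.1  185.7] yaw -166.92 zaxis [-1.e-04 -0.e+00 -1.e+00] F [-0.6  0.  -1.8] w 0.33 j [-0.44  0.58  0.19  1.17 -0.   -0.67]
[ 26.38   0.82 100.75]
[ 26.97 -13.11 103.75]
[ 26.99  14.87 103.75]
[ 12.25   0.78 103.75]
in [26.19  0.61 16.43] 0.28
out [25.87  0.66 21.5 ] 0.17
spindle top [ 601.27212864 -215.60175364   83.82781097] 36
tab top [ 550.27609683 -215.46824298   80.79659216]
```

```bash
python3 - <<'E'
from h import *
print(env.finish_job()); st()
E
```

```text
the job is handed in; nothing more can be done
None
the job is handed in; nothing more can be done
```

I finished the job and handed it in at about 24 s of the 69 s allowed; no verdict came back.

**Plate:** I slid the forked plate under the guide lips until it touched the end stop (about -5 N along x) and let it go on the deck. After release, the depth views put the tab's centre about 48 mm behind the drive origin, which is the home position.

**Pliers and ring:** I squeezed the smallest pliers, the ones in the stand, with 32 N to their stop. I lifted them straight up, carried the spread ring over the spindle and lowered it to groove height.

Last checks:

| Check | Reading |
|---|---|
| Ring centre to spindle axis, wrist view | within about 0.5 mm |
| Ring height, from the tool position | 66.1 mm |
| Ring height, from the side camera depth | 65.9 mm (few, scattered points) |
| Wrist force | only the carried weight, about 2 N, so nothing is leaning on the drive |
| Gripper opening | steady at 0.33 of full |

**What disagreed or went wrong:**
- **Cameras:** the wrist camera and the fixed cameras differed by about 2 mm in y. I relied on the relative position of ring and spindle within one wrist picture.
- **Ring size:** the wrist-view fit gave about 33 mm inside against the 34 mm stated.
- **Last plate check:** the final side view put the tab about 51 mm from the spindle, but both were only partly visible, so I trusted the earlier 48 mm.
- **Joint limit:** early on, the last joint reached its limit while I was lining up on the plate. I turned the gripper half round and carried on.

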